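Screw the sight-glass plug into the gearbox filler neck

ROBOT

A 6-joint arm with a two-finger parallel gripper is mounted at the origin on the work surface. World frame = base frame: x ahead of the robot, y to its left, z up, the work surface at z = 0. Lengths are in m, angles in degrees, forces in N, time in s.
With the tool pointing down it reaches from about 0.375 to 0.9 m from the base axis. Payload 3.1 kg.
Tool frame: the origin (TCP) lies at the very end of the fingers, on their centre line; the grasp point (between the pads) lies 19 mm behind it; z points along the fingers, y is the direction in which the jaws open and shut (so a half turn about z gives the same grasp; the last joint's range is limited). The gripper opens to 87 mm and grips with 3 to 60 N. Pads are 19 mm wide; open, the fingers measure 117 mm over their backs; the gripper's body (75 mm by 190 mm) begins 51 mm behind the grasp point.
Start: joints at [-81.561, 30.224, 82.088, -0, 67.689, -10.227], TCP at [0.2, -0.592, 0.223] pointing down, gripper open.
Joint ranges: [-176.69, 176.69], [-43.24, 126.21], [12.49, 139.97], [-82, 262], [0, 151.66], [-163.58, 163.58]. Speed limits (degrees/s): [159.86, 159.86, 180, 180, 180, 180].

INTERFACE

Orientations are given as a 3x3 rotation matrix whose columns are the frame's x, y, z axes.
In Python, from rig import readout, capture, camera_model, bot, spot_in, regions_of gives the robot as it stands.
- The arm moves only by the tool send_rows, never from a script. Its argument "moves" is a list that holds one entry, the list of rows, each a list of 7 numbers: the turn, a rotation vector about the tool's x, y, z in degrees, then the shift along the tool's x, y, z in cm, then the opening, from -1 (shut) to 1 (fully open). A call has exactly 5 rows; each row shifts and turns the commanded pose from where the row before left it, along the tool's axes as they then stand; what a row does not reach is not made up. A row lasts 1/10 s, in which the tool goes at most 50 mm and 8.59 degrees, less where a joint would pass 70% of its speed; a pose out of reach is approached as far as the arm can. A call with a gripper value outside its range is refused whole. The fingers move at their own pace and stop on an object; the grip force is fixed at half the most. Time passes only in rows, so rows that do not move let the fingers close, or fill a call up. It gives the time, the measured TCP pose, the force and the opening at its end, in the units of the state.
- readout.read_state(): the state, without advancing time (a new reading comes with each control period).
- capture(name): name is "side" or "top" or "wrist"; returns the picture (420x560x3 uint8, blue, green, red); there is no depth.
- camera_model(name): a dict with "camera_matrix" (3x3 intrinsics, pixels), "pose" (4x4, takes a point from camera to world coordinates). Camera axes: x right, y up, looking along -z (the intrinsics and any distortion apply to the point x, -y, -z); pixel columns grow to the right and rows downward; lengths in m; the calibration is good to about 2 mm. A picture is of the moment at which its call begins: read the wrist's pose just before it. camera_model takes no time and is no camera call; for the wrist camera it gives the pose at the moment of the call.
- bot.hand_in(): hands the job in, once; it reports no verdict.
Trained networks look in the newest picture that a camera, given by its name, has taken for a name from the list of things; names that differ only in an ending like _2 or _b are one class to them, and where a whole thing is asked for, a point or a joint stands for the part that bears it (a point fixed in the world has none). Each returns a list of dicts, best first, with "p" (0 to 1); they miss things now and then, are a little off and sometimes report something else, mostly with a low value. They report only what shows in the picture. A call takes as long as a camera call. They do not tell look-alikes from the thing itself.
- spot_in(camera, thing): "location" ([x, y, z] in m, in world coordinates, good to about 4 mm: the middle of the surface that is visible of it).
- regions_of(camera, thing): "mask" (420x560 bool, what is visible of it).
The state is a dict: "time_s": time; "joint_positions": joint angles; "qvel": joint speeds; "tau": joint torques, N m; "position": TCP position; "tcp_rot": TCP orientation; "force": force on the tool from outside, world axes, zero at the start; "moment": the same for the moment, N m; "opening": opening from 0.0 (shut) to 1.0 (fully open).
Only numpy, scipy, OpenCV 4.12 (cv2) and the standard library are available. Lean on these libraries where they do the work, as an engineer would, in place of code of your own. Each camera call takes 0.05 s, during which the arm holds its last target. There are 200 camera calls.

TASK

Screw the brass sight-glass plug fully home into the filler neck on top of the green gearbox, so that its flange sits flush on the neck, and let go. Set it upright on the neck and find the thread start by backing it off (anticlockwise from above; clockwise it catches on blunt stops) until it drops in, then run it straight in clockwise without letting it cock over in the thread. Do not knock over or shift the bearing or the jar.

Things in the scene. Friction and masses are not known exactly. Their poses are not given: they have to be found in the camera images.
- plug: brass sight-glass plug, loose, standing upright on the bench, 74 mm tall, about 0.35 kg. Origin: centre of its underside, z up along its axis. From below: shank 33 mm in diameter up to 40 mm (lowest 4 mm tapered to 28 mm), flange 40 to 44 mm, hexagon head 44 to 72 mm with an amber glass on top.
- flange (a point): point on the plug's axis at the underside of its flange, 40 mm above plug. The flange is round, 56 mm in diameter and 4 mm thick (40 to 44 mm).
- hex (a point): centre of the plug's hexagon head, 58 mm above plug: 40 mm across flats, 46 mm across corners, 28 mm high (44 to 72 mm). Two flats face the plug's own +x and -x, the others follow every 60 degrees. Fingers held 4 to 5 mm wider than the flats turn it like a loose spanner and let it sink by its own weight.
- lugs (a point): point on the plug's axis level with its three thread lugs, 19 mm above plug. Lugs: 120 degrees apart, 45.5 mm in diameter over them, 4.5 mm high, each about 30 degrees of arc.
- mouth (a point): centre of the filler neck's open top, at its rim, 144 mm above the bench, axis vertical. The neck is a fixed steel ring 58 mm outside, 48 mm bore, 44 mm proud of the gearbox top. When home the plug's flange rests on this rim (flange at mouth); it stops hard there. The axes are the gearbox's and say nothing of the thread's angle.
- ledge (a point): centre of a flat ledge in the neck, 4 mm below the rim, 34.4 mm hole for the shank. Three 48 degree gaps in it, 120 degrees apart at an unknown angle, are the thread starts. Lugs on the ledge: flange 20 mm above the rim, or 23 mm on one of three 3 mm stops that block a clockwise turn on the ledge. Turned anticlockwise by at most about 105 degrees, the plug, if free to sink, drops 8 mm.
- bore (a point): point on the neck's axis 16 mm below the rim, in the thread: right-hand, three starts, 27 mm a turn (4.3 mm a radian). Dropped into the start, the plug's flange is 11 to 13 mm above the rim and it cannot turn much further back; from there some 145 to 180 degrees clockwise bring it home; a little further it binds. It turns freely, with about 2 mm of play up and down.
- gearbox: green gearbox, fixed, 240 x 190 mm at the foot, top face 215 x 165 mm at 100 mm height; a 24 mm shaft sticks out of its +y side by 57 mm. Origin: centre of its underside; the filler neck stands on its vertical axis
- bearing: loose ball bearing lying flat, 52 mm in diameter, 18 mm high; leave alone. Origin: centre of its underside
- jar: loose small glass jar with red lid, 52 mm in diameter, 70 mm high; leave alone. Origin: centre of its underside
There are look-alikes about, which are no part of the job. Of the things shaped like the plug, the brass one is meant.

How it is judged (in metres and radians):
On the way:
1. the plug has dropped into the thread start, upright in the neck (flange less than 14.5 mm and more than 5 mm above the rim) (z of flange in the frame of mouth between 0.005 and 0.0145 m and horizontal distance between flange and mouth below 0.003 m and angle between plug's own z axis and vertical below 0.1 rad), for 0.2 s.
At the end, for the whole second after the job is handed in: the plug is home in the neck: its flange within 1.5 mm of the rim, within 3 mm of the neck's centre, upright within 0.05 rad, at rest and released (z of flange in the frame of mouth between -0.0025 and 0.0015 m and horizontal distance between flange and mouth below 0.003 m and angle between plug's own z axis and vertical below 0.05 rad and linear speed of plug below 0.01 m/s); the robot touches nothing.
It fails at once if the plug is cocked (cross-threaded): tilted more than 0.2 rad with its lugs inside the neck's ledge (z of flange in the frame of mouth below 0.018 m and horizontal distance between flange and mouth below 0.02 m and angle between plug's own z axis and vertical above 0.2 rad).
It fails at once if the bearing or the jar is shifted more than 20 mm, or the jar is tipped (distance of any of bearing, jar from where it was at the start of the episode above 0.02 m or angle between jar's own z axis and vertical above 0.4 rad).
It also fails if it takes over 58 s, if anything falls off the work surface, if the arm or the gripper's body presses on something with over 40 N, if the wrist force passes 120 N, or if a joint passes its speed limit or range.

## Working session

There is one attempt and no reset: what is moved stays moved. The work goes in short steps, Python scripts to look and compute and a tool call to move; the robot and the scene stay as the last step left them, time stands still between calls to the robot, and variables do not carry over. Pictures are saved under pics/ and viewed, about 8 in all and at most 12, crops included, and the job is handed in when it is done.

Besides the shell and the picture viewer there is one more tool, called as name([rows], argument=value, ...), one row to a line, values as JSON. send_rows: Moves the arm, as the interface text tells. Its arguments: {"type":"object","properties":{"moves":{"type":"array","items":{"type":"array","items":{"type":"array","items":{"type":"number"}}}}},"required":["moves"]}

```bash
ls; mkdir -p pics; python3 - <<'E'
from rig import *
import cv2,numpy as np
s=readout.read_state();print(s['time_s'],s['position'],s['tcp_rot'],s['opening'],s['force'])
a=capture("side");b=capture("top")
cv2.imwrite("pics/a.png",a);cv2.imwrite("pics/b.png",b)
for c in("side","top"):
  for t in("plug","gearbox","bearing","jar","hex","mouth"):
    try:print(c,t,[(round(d['p'],2),np.round(d['location'],3).tolist()) for d in spot_in(c,t)][:4])
    except Exception as e:print(c,t,e)
  m=camera_model(c);print(m)
print(readout.read_state()['time_s'])
E
```

```text
pics
0.0 [ 0.19994482 -0.59137173  0.22157012] [[ 9.47403103e-01  3.20042576e-01 -3.32174429e-04]
 [ 3.20042522e-01 -9.47400686e-01  2.17355530e-03]
 [ 3.80927955e-04 -2.16554298e-03 -9.99997583e-01]] 1.0012790595538463 [-0.62338598 -0.57084581 -0.50391128]
side plug [(0.78, [0.408, 0.39, 0.06]), (0.76, [0.449, 0.267, 0.05]), (0.76, [0.497, 0.362, 0.06]), (0.57, [0.359, 0.266, 0.058])]
side gearbox [(0.64, [0.485, -0.144, 0.07]), (0.44, [0.453, 0.267, 0.051])]
side bearing [(0.72, [0.611, 0.22, 0.016]), (0.41, [0.458, 0.263, 0.054])]
side jar [(0.86, [0.444, 0.133, 0.042])]
side hex [(0.91, [0.365, 0.262, 0.058]), (0.72, [0.411, 0.396, 0.059]), (0.69, [0.499, 0.371, 0.056]), (0.68, [0.454, 0.264, 0.055])]
side mouth [(0.85, [0.489, -0.14, 0.07])]
{'camera_matrix': array([[453.13955128,   0.        , 286.55476238],
       [  0.        , 453.13955128, 208.27769437],
       [  0.        ,   0.        ,   1.        ]]), 'pose': array([[-0.72252925,  0.35180281, -0.59513551,  0.02821057],
       [-0.69095868, -0.39607205,  0.60473386,  0.57516456],
       [-0.02296948,  0.84815194,  0.529
[... 247 characters left out ...]
94, 0.1])]
top bearing [(0.63, [0.617, 0.214, 0.015])]
top jar [(0.83, [0.456, 0.116, 0.071])]
top hex [(0.93, [0.509, 0.351, 0.076]), (0.84, [0.422, 0.378, 0.074]), (0.78, [0.366, 0.247, 0.072]), (0.66, [0.46, 0.255, 0.071])]
top mouth [(0.97, [0.528, -0.186, 0.097])]
{'camera_matrix': array([[458.46228499,   0.        , 280.03032884],
       [  0.        , 458.46228499, 213.05006674],
       [  0.        ,   0.        ,   1.        ]]), 'pose': array([[-0.0177725 ,  0.99762391, -0.06656336,  0.43643895],
       [-0.99982926, -0.01739605,  0.00623086,  0.08419375],
       [ 0.00505811,  0.06666274,  0.99776274,  1.06391934],
       [ 0.        ,  0.        ,  0.        ,  1.        ]])}
0.7
```

```bash
python3 - <<'E'
import cv2,numpy as np
a=cv2.imread("pics/a.png");b=cv2.imread("pics/b.png")
cv2.imwrite("pics/ab.png",np.vstack([cv2.resize(a[:, :],(400,300)),cv2.resize(b,(400,300))]).reshape(600,400,3))
E
```

```text
(no output)
```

View pics/a.png

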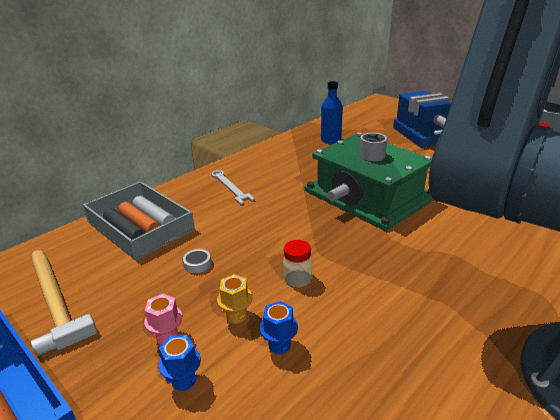

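View pics/b.png

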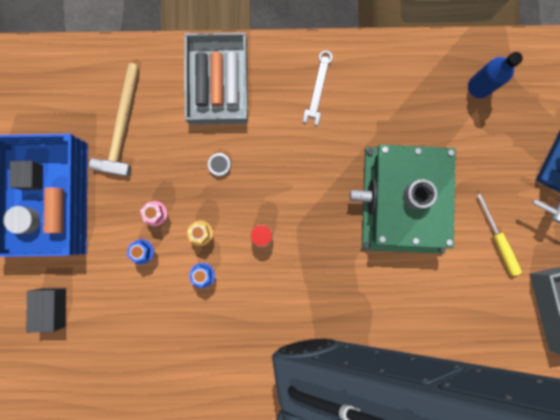

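```bash
cat > h.py <<'E'
from rig import *
import cv2,numpy as np
from scipy.spatial.transform import Rotation as R
def T():
    s=readout.read_state();M=np.eye(4);M[:3,:3]=s['tcp_rot'];M[:3,3]=s['position'];return M
def down(yaw):  # tool x at yaw deg, z down
    c,s_=np.cos(np.radians(yaw)),np.sin(np.radians(yaw))
    return np.array([[c,s_,0],[s_,-c,0],[0,0,-1.]])
def plan(p,yaw,frm=None):
    """total turn (rotvec deg, tool) and total shift in current tool axes, cm"""
    M=T(); 
    if frm is not None: M[:3,3]=frm[0];M[:3,:3]=down(frm[1])
    rv=R.from_matrix(M[:3,:3].T@down(yaw)).as_rotvec(degrees=True)
    print("turn",rv.round(1),"shift cm",(M[:3,:3].T@(np.array(p)-M[:3,3])*100).round(2))
def st():
    s=readout.read_state();r=s['tcp_rot']
    print("t %.2f"%s['time_s'],"p",np.round(s['position'],4),"yaw %.1f"%np.degrees(np.arctan2(r[1,0],r[0,0])),"tilt",np.round(r[:2,2],4),"q",np.round(s['joint_positions'],1),"f",np.round(s['force'],1),"op %.3f"%s['opening'])
def ray(cam,uv,m=None):
    m=m or camera_model(cam);K=m['camera_matrix'];P=m['pose']
    d=np.linalg.inv(K)@[uv[0],uv[1],1];d=P[:3,:3]@[d[0],-d[1],-d[2]]
    return P[:3,3],d/np.linalg.norm(d)
def meet(rays):
    A=sum(np.eye(3)-np.outer(d,d) for o,d in rays);b=sum((np.eye(3)-np.outer(d,d))@o for o,d in rays)
    x=np.linalg.solve(A,b);return x,[np.linalg.norm(np.cross(x-o,d)) for o,d in rays]
def atz(o,d,z): return o+d*(z-o[2])/d[2]
def proj(x,m):
    K=m['camera_matrix'];P=m['pose'];c=P[:3,:3].T@(np.array(x)-P[:3,3]);v=K@[c[0],-c[1],-c[2]];return v[:2]/v[2]
E
python3 - <<'E'
from h import *
m=camera_model("wrist");print((np.linalg.inv(T())@m['pose']).round(4),m['camera_matrix'].round(1))
# plan: over neck
plan([.50,-.20,.38],18.67)
# rough triangulation of brass top from side/top network masks
for c in("side","top"):capture(c)
rs=[ray("side",(234.5,283)),ray("top",(201,232))]
print(meet(rs)); rs=[ray("side",(373,140)),ray("top",(422,194))];print(meet(rs))
E
```

```text
[[ 2.000e-04  9.522e-01  3.054e-01  8.500e-02]
 [ 1.000e+00 -1.000e-04 -2.000e-04  0.000e+00]
 [-2.000e-04  3.054e-01 -9.522e-01 -1.626e-01]
 [ 0.000e+00  0.000e+00  0.000e+00  1.000e+00]] [[373.1   0.  279.2]
 [  0.  373.1 212.7]
 [  0.    0.    1. ]]
turn [ 0.  0. -0.] shift cm [ 40.97 -27.55 -15.74]
(array([0.46499423, 0.25061843, 0.06688514]), [np.float64(0.0004187301110369061), np.float64(0.00041873011103692507)])
(array([ 0.53229451, -0.21152399,  0.13573952]), [np.float64(9.356946796479383e-05), np.float64(9.356946796474485e-05)])
```

```bash
python3 - <<'E'
from h import *
plan([.52,-.21,.33],18.67)
E
```

```text
turn [ 0. -0. -0.] shift cm [ 42.54 -25.96 -10.74]
```

send_rows([
  [[0, 0, 0, 4, -2.5, -1.5, 1], [0, 0, 0, 4, -2.5, -1.5, 1], [0, 0, 0, 4, -2.5, -1.5, 1], [0, 0, 0, 4, -2.5, -1.5, 1], [0, 0, 0, 4, -2.5, -1.5, 1]],
])

```text
time_s: 1.3
position: [0.3504, -0.4081, 0.2983]
tcp_rot: [[0.948, 0.32, 0.0], [0.32, -0.948, -0.0], [0.0, 0.0, -1.0]]
force: [0.1, -0.0, 0.2]
opening: 1.004
```

send_rows([
  [[0, 0, 0, 4, -2.5, -1, 1], [0, 0, 0, 4, -2.5, -1, 1], [0, 0, 0, 4, -2.5, -1, 1], [0, 0, 0, 4, -2.5, 0, 1], [0, 0, 0, 4, -2.5, 0, 1]],
])

```text
time_s: 1.8
position: [0.5002, -0.2257, 0.3284]
tcp_rot: [[0.947, 0.32, 0.001], [0.32, -0.947, -0.001], [0.001, 0.001, -1.0]]
force: [0.3, -0.5, -0.4]
opening: 1.001
```

send_rows([
  [[0, 0, 0, 2.5, -1, 0, 1], [0, 0, 0, 0, 0, 0, 1], [0, 0, 0, 0, 0, 0, 1], [0, 0, 0, 0, 0, 0, 1], [0, 0, 0, 0, 0, 0, 1]],
])

```text
time_s: 2.3
position: [0.5187, -0.2108, 0.3275]
tcp_rot: [[0.948, 0.318, -0.0], [0.318, -0.948, -0.0], [-0.0, -0.0, -1.0]]
force: [0.3, 0.1, -0.6]
opening: 0.999
```

```bash
python3 - <<'E'
from h import *
import pickle
st();m=camera_model("wrist");a=capture("wrist");cv2.imwrite("pics/n1.png",a);pickle.dump(m,open("n1.pkl","wb"))
for t in("mouth","gearbox"):print(t,[(round(d['p'],2),np.round(d['location'],3).tolist()) for d in spot_in("wrist",t)][:3])
E
```

```text
t 2.30 p [ 0.5187 -0.2108  0.3275] yaw 18.6 tilt [-0.0004 -0.0001] q [-33.5  19.   83.6  -0.   77.4  37.9] f [ 0.3  0.1 -0.6] op 0.999
mouth [(0.57, [0.554, -0.206, 0.103])]
gearbox [(0.25, [0.555, -0.204, 0.102])]
```

View pics/n1.png

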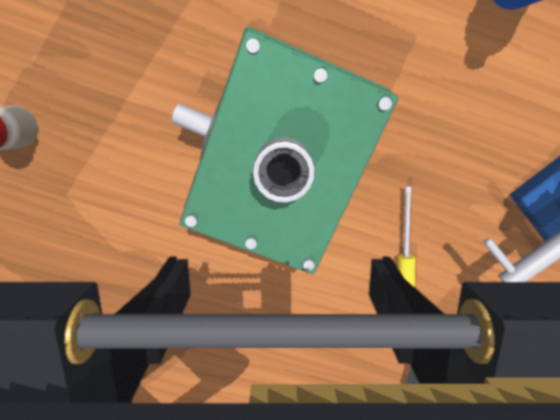

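send_rows([
  [[0, 0, -8, 0, 0, 0, 1], [0, 0, -8, 0, 0, 0, 1], [0, 0, -8, 0, 0, 0, 1], [0, 0, -8, 0, 0, 0, 1], [0, 0, -8, 0, 0, 0, 1]],
])

```text
time_s: 2.95
position: [0.5192, -0.2103, 0.3276]
tcp_rot: [[0.516, 0.857, 0.0], [0.857, -0.516, -0.0], [-0.0, 0.0, -1.0]]
force: [-0.5, 0.0, 0.5]
opening: 1.0
```

send_rows([
  [[0, 0, -8, 0, 0, 0, 1], [0, 0, -8, 0, 0, 0, 1], [0, 0, -8, 0, 0, 0, 1], [0, 0, -8, 0, 0, 0, 1], [0, 0, 0, 0, 0, 0, 1]],
])

```text
time_s: 3.45
position: [0.5192, -0.2102, 0.3276]
tcp_rot: [[-0.01, 1.0, -0.0], [1.0, 0.01, -0.0], [-0.0, -0.0, -1.0]]
force: [0.4, -0.3, -0.1]
opening: 0.997
```

```bash
python3 - <<'E'
from h import *
import pickle
st();m2=camera_model("wrist");b=capture("wrist");cv2.imwrite("pics/n2.png",b);pickle.dump(m2,open("n2.pkl","wb"))
m1=pickle.load(open("n1.pkl","rb"));a=cv2.imread("pics/n1.png")
def ring(img,m,g):
    u=proj(g,m);x,y=u.round().astype(int);w=55;x0,y0=x-w,y-w;c=img[y0:y+w,x0:x+w]
    h=cv2.cvtColor(c,cv2.COLOR_BGR2HSV)
    msk=((h[...,1]<40)&(h[...,2]>140)).astype(np.uint8)
    n,l,s,ce=cv2.connectedComponentsWithStats(msk);k=1+np.argmax(s[1:,4])
    co,_=cv2.findContours((l==k).astype(np.uint8),cv2.RETR_CCOMP,cv2.CHAIN_APPROX_NONE)
    co=sorted(co,key=cv2.contourArea)[::-1]
    out=[]
    for q in co[:2]:
        e=cv2.fitEllipse(q);out.append(np.array(e[0])+[x0,y0]);print(out[-1].round(1),np.round(e[1],1),round(e[2]))
    return out
A=ring(a,m1,[.532,-.2115,.144]);B=ring(b,m2,[.532,-.2115,.144])
for i in range(2):
  r=[ray("",A[i],m1),ray("",B[i],m2)];print(meet(r),[atz(*q,.144).round(4) for q in r])
E
```

```text
t 3.45 p [ 0.5192 -0.2102  0.3276] yaw 90.6 tilt [-0.0001 -0.    ] q [-33.5  19.   83.6  -0.   77.4 -34.1] f [ 0.4 -0.3 -0.1] op 0.997
[283.3 170.5] [59.9 63.6] 14
[283.4 171.7] [49.2 50. ] 88
[293.  185.2] [58.7 60.7] 73
[293.3 185.9] [47.6 49.3] 79
(array([ 0.53329657, -0.21040304,  0.13735526]), [np.float64(0.00030713587676258896), np.float64(0.00030713587676280265)]) [array([ 0.5347, -0.2097,  0.144 ]), array([ 0.5328, -0.2091,  0.144 ])]
(array([ 0.5332131 , -0.21027324,  0.14175405]), [np.float64(9.994814300744106e-06), np.float64(9.994814300672293e-06)]) [array([ 0.5336, -0.2101,  0.144 ]), array([ 0.5331, -0.2097,  0.144 ])]
```

send_rows([
  [[0, 0, 0, 4.8, -0.6, 0, 1], [0, 0, 0, 4.8, -0.6, 0, 1], [0, 0, 0, 4.8, -0.6, 0, 1], [0, 0, 0, 4.8, -0.6, 0, 1], [0, 0, 0, 4.8, -0.6, 0, 1]],
])

```text
time_s: 4.0
position: [0.4862, 0.0314, 0.3277]
tcp_rot: [[-0.007, 1.0, 0.001], [1.0, 0.007, 0.0], [0.0, 0.001, -1.0]]
force: [0.4, -0.2, -0.5]
opening: 1.001
```

send_rows([
  [[0, 0, 0, 4.8, -0.6, 1.5, 1], [0, 0, 0, 4.8, -0.6, 1.5, 1], [0, 0, 0, 4.8, -0.6, 1.5, 1], [0, 0, 0, 4.8, -0.6, 1.5, 1], [0, 0, 0, 4, -0.4, 1, 1]],
])

```text
time_s: 4.5
position: [0.4553, 0.2611, 0.2575]
tcp_rot: [[-0.009, 1.0, -0.001], [1.0, 0.009, 0.0], [0.0, -0.001, -1.0]]
force: [-0.1, -0.2, 0.1]
opening: 1.001
```

send_rows([
  [[0, 0, 0, 0, 0, 0, 1], [0, 0, 0, 0, 0, 0, 1], [0, 0, 0, 0, 0, 0, 1], [0, 0, 0, 0, 0, 0, 1], [0, 0, 0, 0, 0, 0, 1]],
])

```text
time_s: 5.0
position: [0.457, 0.2579, 0.2588]
tcp_rot: [[-0.009, 1.0, 0.001], [1.0, 0.009, 0.0], [0.0, 0.001, -1.0]]
force: [0.2, -0.8, 0.5]
opening: 0.998
```

```bash
python3 - <<'E'
from h import *
import pickle
st();m=camera_model("wrist");a=capture("wrist");cv2.imwrite("pics/p1.png",a);pickle.dump(m,open("p1.pkl","wb"))
print([(round(d['p'],2),np.round(d['location'],3).tolist()) for d in spot_in("wrist","plug")][:4])
u=proj([.463,.252,.074],m).astype(int);print(u)
x,y=np.clip(u[0]-70,0,420),np.clip(u[1]-70,0,280)
cv2.imwrite("pics/p1c.png",cv2.resize(a[y:y+140,x:x+140],None,fx=4,fy=4,interpolation=cv2.INTER_CUBIC));print(x,y)
E
```

```text
t 5.00 p [0.457  0.2579 0.2588] yaw 90.5 tilt [0.0008 0.0001] q [17.2 19.9 93.9 -0.  66.1 16.7] f [ 0.2 -0.8  0.5] op 0.998
[(0.95, [0.423, 0.385, 0.077]), (0.91, [0.504, 0.355, 0.075]), (0.66, [0.378, 0.261, 0.073]), (0.65, [0.462, 0.262, 0.078])]
[284 192]
214 122
```

View pics/p1c.png

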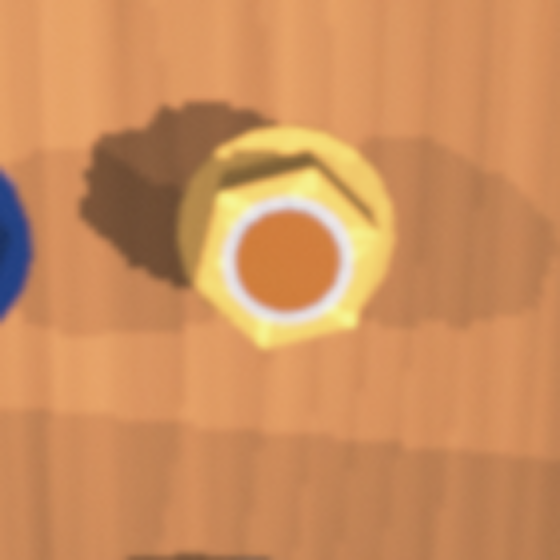

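```bash
python3 - <<'E'
from h import *
import pickle
m=pickle.load(open("p1.pkl","rb"));a=cv2.imread("pics/p1.png")
def glass(a,u):
    h=cv2.cvtColor(a,cv2.COLOR_BGR2HSV)[int(u[1])-25:int(u[1])+25,int(u[0])-25:int(u[0])+25]
    msk=((h[...,0]<14)&(h[...,1]>180)).astype(np.uint8)
    n,l,s,c=cv2.connectedComponentsWithStats(msk);k=1+np.argmax(s[1:,4]);return c[k]+[int(u[0])-25,int(u[1])-25],s[k,4]
u,n=glass(a,(286,187));print(u,n,atz(*ray("",u,m),.074))
p=atz(*ray("",u,m),.074);plan([p[0],p[1],.17],76.1)
E
```

```text
[283.42176871 186.72108844] 147 [0.46170891 0.25722689 0.074     ]
turn [ 0.  -0.  14.5] shift cm [-0.11  0.49  8.87]
```

send_rows([
  [[0, 0, 0, -0.1, 0.5, 2, 0.38], [0, 0, 4.8, 0, 0, 2.2, 0.38], [0, 0, 4.8, 0, 0, 2.3, 0.38], [0, 0, 4.8, 0, 0, 2.3, 0.38], [0, 0, 0, 0, 0, 0, 0.38]],
])

```text
time_s: 5.6
position: [0.4594, 0.257, 0.1678]
tcp_rot: [[0.238, 0.971, -0.006], [0.971, -0.238, -0.002], [-0.003, -0.006, -1.0]]
force: [-0.3, -0.1, 0.2]
opening: 0.71
```

send_rows([
  [[0, 0, 0, 0, 0, 0, 0.38], [0, 0, 0, 0, 0, 0, 0.38], [0, 0, 0, 0, 0, 0, 0.38], [0, 0, 0, 0, 0, 0, 0.38], [0, 0, 0, 0, 0, 0, 0.38]],
])

```text
time_s: 6.1
position: [0.4616, 0.2583, 0.171]
tcp_rot: [[0.237, 0.971, 0.001], [0.971, -0.237, 0.0], [0.001, 0.001, -1.0]]
force: [-0.1, 0.0, 1.2]
opening: 0.696
```

```bash
python3 - <<'E'
from h import *
import pickle
st();m2=camera_model("wrist");b=capture("wrist");cv2.imwrite("pics/p2.png",b)
m1=pickle.load(open("p1.pkl","rb"));a=cv2.imread("pics/p1.png")
def glass(a,u,w):
    x,y=int(u[0])-w,int(u[1])-w;c=a[y:y+2*w,x:x+2*w]
    h=cv2.cvtColor(c,cv2.COLOR_BGR2HSV)
    msk=((h[...,1]<90)&(h[...,2]>170)).astype(np.uint8) # white ring
    n,l,s,ce=cv2.connectedComponentsWithStats(msk);k=1+np.argmax(s[1:,4])
    co,_=cv2.findContours((l==k).astype(np.uint8),cv2.RETR_EXTERNAL,cv2.CHAIN_APPROX_NONE)
    e=cv2.fitEllipse(max(co,key=cv2.contourArea));print(e);return np.array(e[0])+[x,y]
u1=glass(a,(286,187),28);u2=glass(b,proj([.463,.2567,.074],m2),36)
r=[ray("",u1,m1),ray("",u2,m2)];print(u1,u2,meet(r),[atz(*q,.0735).round(4) for q in r])
p=atz(*r[1],.0735);plan([p[0],p[1],.0465],76.1)
x,y=np.clip((u2-100).astype(int),0,[360,220])
cv2.imwrite("pics/p2c.png",cv2.resize(b[y:y+200,x:x+200],None,fx=3,fy=3,interpolation=cv2.INTER_CUBIC));print(x,y)
E
```

```text
t 6.10 p [0.4616 0.2583 0.171 ] yaw 76.3 tilt [0.0012 0.0004] q [17.1 26.9 98.9  0.  54.1 30.8] f [-0.1  0.   1.2] op 0.696
((27.511869430541992, 27.479360580444336), (32.16498565673828, 33.264034271240234), 85.0634536743164)
((40.52808380126953, 33.99711608886719), (34.590003967285156, 40.601043701171875), 171.23739624023438)
[285.51186943 186.47936058] [284.5280838  213.99711609] (array([0.46455384, 0.25245357, 0.05571266]), [np.float64(0.0007077174713261653), np.float64(0.0007077174713262693)]) [array([0.4637, 0.2574, 0.0735]), array([0.4661, 0.2576, 0.0735])]
turn [ 0.  -0.   0.2] shift cm [ 0.03  0.45 12.43]
184 113
```

View pics/p2c.png

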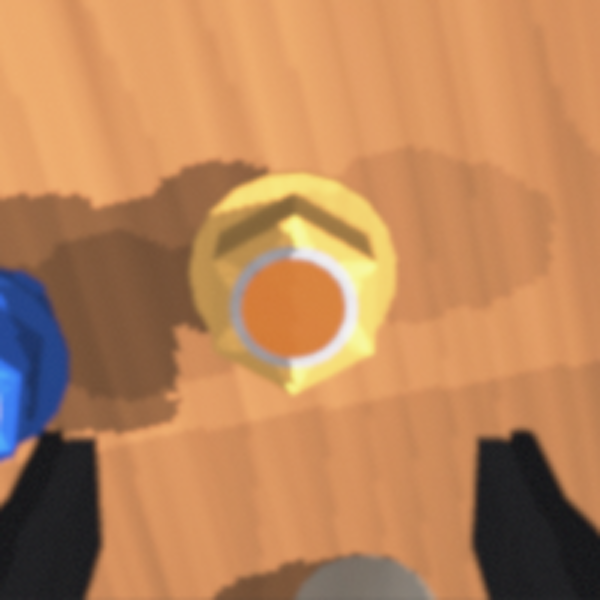

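```bash
python3 - <<'E'
from h import *
import pickle
m2=camera_model("wrist");m1=pickle.load(open("p1.pkl","rb"))
r=[ray("",(285.6,186.7),m1),ray("",(282,215.3),m2)];print(meet(r),[atz(*q,.0735).round(4) for q in r])
p=(atz(*r[1],.0735)*2+atz(*r[0],.0735))/3;print(p);plan([p[0],p[1],.0465],76.1)
E
```

```text
(array([0.46385735, 0.25700902, 0.07320318]), [np.float64(7.669592148767604e-05), np.float64(7.66959214876518e-05)]) [array([0.4638, 0.2571, 0.0735]), array([0.4639, 0.257 , 0.0735])]
[0.4638842  0.25707562 0.0735    ]
turn [ 0.  -0.   0.2] shift cm [-0.07  0.25 12.43]
```

send_rows([
  [[0, 0, 0, -0.07, 0.25, 3, 0.38], [0, 0, 0, 0, 0, 3, 0.38], [0, 0, 0, 0, 0, 3, 0.38], [0, 0, 0, 0, 0, 2, 0.38], [0, 0, 0, 0, 0, 1.4, 0.38]],
])

```text
time_s: 6.65
position: [0.463, 0.2567, 0.0448]
tcp_rot: [[0.237, 0.971, -0.002], [0.971, -0.237, -0.001], [-0.001, -0.002, -1.0]]
force: [0.1, -0.2, -0.4]
opening: 0.69
```

send_rows([
  [[0, 0, 0, 0, 0, 0, 0.38], [0, 0, 0, 0, 0, 0, 0.38], [0, 0, 0, 0, 0, 0, 0], [0, 0, 0, 0, 0, 0, -0.3], [0, 0, 0, 0, 0, 0, -0.3]],
])

```text
time_s: 7.15
position: [0.4641, 0.2571, 0.0471]
tcp_rot: [[0.237, 0.971, 0.002], [0.971, -0.237, 0.0], [0.001, 0.001, -1.0]]
force: [-0.0, 0.3, 0.6]
opening: 0.501
```

send_rows([
  [[0, 0, 0, 0, 0, 0, -0.3], [0, 0, 0, 0, 0, 0, -0.3], [0, 0, 0, 0, 0, 0, -0.3], [0, 0, 0, 0, 0, -1, -0.3], [0, 0, 0, 0, 0, -2, -0.3]],
])

```text
time_s: 7.65
position: [0.4618, 0.2562, 0.0752]
tcp_rot: [[0.237, 0.971, -0.005], [0.971, -0.237, -0.002], [-0.003, -0.004, -1.0]]
force: [-0.1, -0.3, -4.5]
opening: 0.46
```

```bash
python3 - <<'E'
from h import *
st()
E
```

```text
t 7.65 p [0.4618 0.2562 0.0752] yaw 76.3 tilt [-0.005  -0.0016] q [ 16.9  35.9 102.8  -0.   41.6  30.6] f [-0.1 -0.3 -4.5] op 0.460
```

```bash
python3 - <<'E'
from h import *
plan([.5333,-.21,.25],90,([.4641,.2571,.0771],76.3))
E
```

```text
turn [  0.    0.  -13.7] shift cm [-43.74  17.79 -17.29]
```

send_rows([
  [[0, 0, 0, 0, 0, -3, -0.3], [0, 0, 0, 0, 0, -4, -0.3], [0, 0, 0, 0, 0, -4, -0.3], [0, 0, 0, 0, 0, -4, -0.3], [0, 0, 0, 0, 0, -2.3, -0.3]],
])

```text
time_s: 8.15
position: [0.4641, 0.2571, 0.2523]
tcp_rot: [[0.237, 0.971, 0.004], [0.971, -0.237, 0.001], [0.002, 0.003, -1.0]]
force: [0.7, 0.9, -4.1]
opening: 0.458
```

send_rows([
  [[0, 0, 0, -4, 1.6, 0, -0.3], [0, 0, 0, -4, 1.6, 0, -0.3], [0, 0, 0, -4, 1.6, 0, -0.3], [0, 0, 0, -4, 1.6, 0, -0.3], [0, 0, 0, -4, 1.6, 0, -0.3]],
])

```text
time_s: 8.65
position: [0.4927, 0.0421, 0.249]
tcp_rot: [[0.237, 0.971, -0.002], [0.971, -0.237, 0.0], [-0.0, -0.002, -1.0]]
force: [1.2, 0.0, -3.3]
opening: 0.457
```

send_rows([
  [[0, 0, 0, -4, 1.6, 0, -0.3], [0, 0, 0, -4, 1.6, 0, -0.3], [0, 0, 0, -4, 1.6, 0, -0.3], [0, 0, 0, -4, 1.6, 0, -0.3], [0, 0, 0, -4, 1.6, 0, -0.3]],
])

```text
time_s: 9.15
position: [0.523, -0.1709, 0.2487]
tcp_rot: [[0.238, 0.971, -0.002], [0.971, -0.238, 0.001], [0.001, -0.002, -1.0]]
force: [1.0, -0.2, -5.0]
opening: 0.457
```

send_rows([
  [[0, 0, 0, -2.7, 1.3, 0, -0.3], [0, 0, 0, -1, 0.5, 0, -0.3], [0, 0, -7, 0, 0, 0, -0.3], [0, 0, -6.7, 0, 0, 0, -0.3], [0, 0, 0, 0, 0, 0, -0.3]],
])

```text
time_s: 9.65
position: [0.5318, -0.2088, 0.2486]
tcp_rot: [[0.001, 1.0, -0.002], [1.0, -0.001, 0.002], [0.002, -0.002, -1.0]]
force: [-0.9, 1.0, -3.7]
opening: 0.458
```

send_rows([
  [[0, 0, 0, 0, 0, 0, -0.3], [0, 0, 0, 0, 0, 0, -0.3], [0, 0, 0, 0, 0, 0, -0.3], [0, 0, 0, 0, 0, 0, -0.3], [0, 0, 0, 0, 0, 0, -0.3]],
])

```text
time_s: 10.15
position: [0.5328, -0.2098, 0.2494]
tcp_rot: [[0.001, 1.0, 0.0], [1.0, -0.001, -0.0], [-0.0, 0.0, -1.0]]
force: [-0.4, 0.1, -3.6]
opening: 0.458
```

```bash
python3 - <<'E'
from h import *
st();plan([.5333,-.21,.2],90);m=camera_model("wrist");a=capture("wrist");cv2.imwrite("pics/w3.png",a);b=capture("side");cv2.imwrite("pics/s3.png",b)
M=T();p=M[:3,3]
print("expected plug top px",proj(p+[0,0,.027],m),"neck px",proj([.5333,-.21,.144],m))
x,y=290,60
w=cv2.resize(a[120:320,180:380],(400,400),interpolation=cv2.INTER_CUBIC)
s=cv2.resize(b[60:200,310:450],(400,400),interpolation=cv2.INTER_CUBIC)
cv2.imwrite("pics/c3.png",np.hstack([w,s]))
E
```

```text
t 10.15 p [ 0.5328 -0.2098  0.2494] yaw 90.0 tilt [ 0. -0.] q [-32.7  24.4  88.    0.   67.6 -32.6] f [-0.4  0.1 -3.6] op 0.458
turn [ 0.  0. -0.] shift cm [-0.02  0.05  4.94]
expected plug top px [278.07422682 307.08725876] neck px [279.19172373 211.26989687]
```

View pics/c3.png

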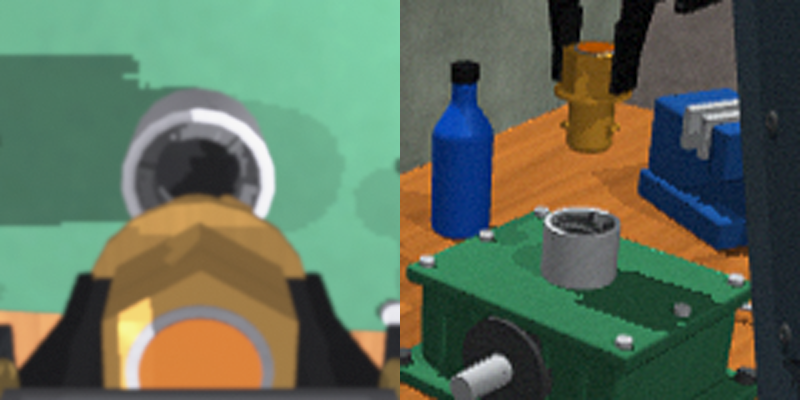

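send_rows([
  [[0, 0, 0, 0, 0.05, 2, -0.3], [0, 0, 0, 0, 0, 2, -0.3], [0, 0, 0, 0, 0, 2, -0.3], [0, 0, 0, 0, 0, 0.8, -0.3], [0, 0, 0, 0, 0, 0.2, -0.3]],
])

```text
time_s: 10.75
position: [0.5328, -0.2097, 0.1784]
tcp_rot: [[0.001, 1.0, -0.002], [1.0, -0.001, 0.001], [0.001, -0.002, -1.0]]
force: [-0.5, 0.2, -3.9]
opening: 0.456
```

send_rows([
  [[0, 0, 0, 0, 0, 0.1, -0.3], [0, 0, 0, 0, 0, 0.1, -0.3], [0, 0, 0, 0, 0, 0.1, -0.3], [0, 0, 0, 0, 0, 0.1, -0.3], [0, 0, 0, 0, 0, 0, -0.3]],
])

```text
time_s: 11.25
position: [0.5335, -0.21, 0.1756]
tcp_rot: [[0.001, 1.0, 0.001], [1.0, -0.001, -0.0], [-0.0, 0.001, -1.0]]
force: [-0.5, -0.2, -4.6]
opening: 0.457
```

```bash
python3 - <<'E'
from h import *
st();s=readout.read_state();print(s['moment'])
E
```

```text
t 11.25 p [ 0.5335 -0.21    0.1756] yaw 90.0 tilt [ 0.0007 -0.0004] q [-32.7  29.6  92.4   0.   57.9 -32.6] f [-0.5 -0.2 -4.6] op 0.457
[ 0.07781463 -0.06871118  0.03626292]
```

Continue down gently.

send_rows([
  [[0, 0, 0, 0, 0, 0.1, -0.3], [0, 0, 0, 0, 0, 0.1, -0.3], [0, 0, 0, 0, 0, 0, -0.3], [0, 0, 0, 0, 0, 0, -0.3], [0, 0, 0, 0, 0, 0, -0.3]],
])

```text
time_s: 11.75
position: [0.5335, -0.21, 0.1734]
tcp_rot: [[0.001, 1.0, 0.0], [1.0, -0.001, -0.0], [-0.0, 0.0, -1.0]]
force: [-0.3, -0.7, -2.5]
opening: 0.458
```

send_rows([
  [[0, 0, 0, 0, 0, 0.1, -0.3], [0, 0, 0, 0, 0, 0.1, -0.3], [0, 0, 0, 0, 0, 0, -0.3], [0, 0, 0, 0, 0, 0, -0.3], [0, 0, 0, 0, 0, 0, -0.3]],
])

```text
time_s: 12.25
position: [0.5335, -0.2101, 0.1726]
tcp_rot: [[0.001, 1.0, 0.001], [1.0, -0.001, -0.001], [-0.001, 0.001, -1.0]]
force: [-3.5, 1.0, 5.5]
opening: 0.46
```

send_rows([
  [[0, 0, 0, 0, 0, -0.05, -0.3], [0, 0, 0, 0, 0, 0, 0.03], [0, 0, 0, 0, 0, 0, 0.03], [0, 0, 0, 0, 0, 0, 0.03], [0, 0, 0, 0, 0, 0, 0.03]],
])

```text
time_s: 12.75
position: [0.5334, -0.2099, 0.1716]
tcp_rot: [[0.001, 1.0, -0.0], [1.0, -0.001, 0.0], [0.0, -0.0, -1.0]]
force: [-0.9, 0.0, 0.4]
opening: 0.516
```

```bash
python3 - <<'E'
from h import *
st();m=camera_model("wrist");a=capture("wrist");cv2.imwrite("pics/w4.png",a);b=capture("side");cv2.imwrite("pics/s4.png",b)
p=T()[:3,3];print("exp top px side",proj(p+[0,0,.027],camera_model("side")),"wrist",proj(p+[0,0,.027],m))
w=cv2.resize(a[220:420,180:380],(400,400),interpolation=cv2.INTER_CUBIC)
s=cv2.resize(b[75:175,325:425],(400,400),interpolation=cv2.INTER_CUBIC)
cv2.imwrite("pics/c4.png",np.hstack([w,s]))
E
```

```text
t 12.75 p [ 0.5334 -0.2099  0.1716] yaw 90.0 tilt [-0.0001  0.0001] q [-32.6  29.9  92.6   0.   57.5 -32.6] f [-0.9  0.   0.4] op 0.516
exp top px side [374.51860495 112.40190362] wrist [277.95209798 306.99285881]
```

View pics/c4.png

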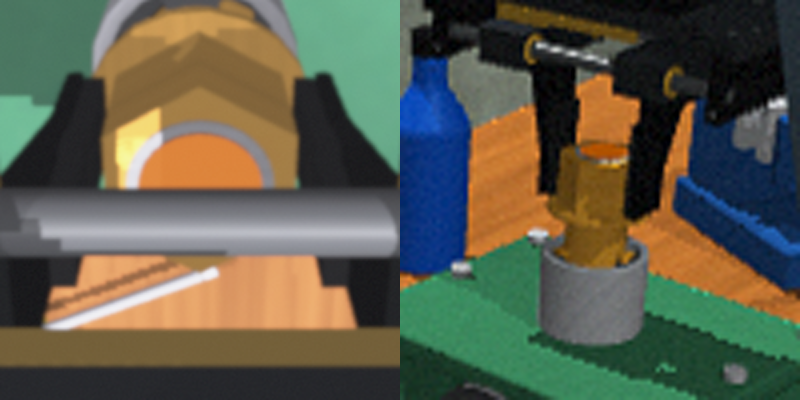

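```bash
cat >> h.py <<'E'
def look(n):
    st();m=camera_model("wrist");a=capture("wrist");cv2.imwrite(f"pics/{n}.png",a);p=T()[:3,3]
    h=cv2.cvtColor(a,cv2.COLOR_BGR2HSV);o=((h[...,0]<13)&(h[...,1]>150)&(h[...,2]>150))
    # glass: orange just below ring; blob in window
    w=o[225:312,225:335].astype(np.uint8);k,l,s,c=cv2.connectedComponentsWithStats(w)
    i=1+np.argmax(s[1:,4]);xs=np.where(l==i)
    print("glass top row",225+xs[0].min(),"cols",225+xs[1].min(),225+xs[1].max(),"area",s[i,4])
    for z in(27,24,19,12,0):
        g=p+[0,0,z/1000-.0005];R_=T()[:3,:3];q=[proj(g+.0142*(R_@v),m) for v in np.array([[1.,0,0],[0,1,0],[0,-1,0]])]
        print("  top %d mm over tcp -> row %.1f cols %.1f %.1f"%(z,q[0][1],min(q[1][0],q[2][0]),max(q[1][0],q[2][0])))
E
python3 -c "
from h import *
look('w5')"
```

```text
t 12.85 p [ 0.5333 -0.2098  0.1716] yaw 90.0 tilt [-0.0001  0.0001] q [-32.6  29.9  92.6   0.   57.5 -32.6] f [-0.4 -0.1  0.5] op 0.511
glass top row 297 cols 303 308 area 9
  top 27 mm over tcp -> row 275.7 cols 243.9 312.1
  top 24 mm over tcp -> row 272.3 cols 244.6 311.5
  top 19 mm over tcp -> row 266.9 cols 245.6 310.6
  top 12 mm over tcp -> row 259.9 cols 246.9 309.3
  top 0 mm over tcp -> row 249.1 cols 248.9 307.4
```

send_rows([
  [[0, 0, -5, 0, 0, 0, 0.03], [0, 0, -5, 0, 0, 0, 0.03], [0, 0, -5, 0, 0, 0, 0.03], [0, 0, -5, 0, 0, 0, 0.03], [0, 0, -5, 0, 0, 0, 0.03]],
])

```text
time_s: 13.4
position: [0.5321, -0.2092, 0.1714]
tcp_rot: [[-0.425, 0.905, -0.003], [0.905, 0.425, 0.002], [0.003, -0.002, -1.0]]
force: [-2.3, 1.2, -0.5]
opening: 0.515
```

```bash
python3 -c "
from h import *
look('w6')"
```

```text
t 13.40 p [ 0.5321 -0.2092  0.1714] yaw 115.2 tilt [-0.003   0.0016] q [-32.7  29.9  92.7  -0.   57.6 -57.8] f [-2.3  1.2 -0.5] op 0.515
glass top row 291 cols 274 277 area 4
  top 27 mm over tcp -> row 274.8 cols 244.0 312.2
  top 24 mm over tcp -> row 271.5 cols 244.7 311.6
  top 19 mm over tcp -> row 266.1 cols 245.7 310.7
  top 12 mm over tcp -> row 259.2 cols 247.0 309.5
  top 0 mm over tcp -> row 248.5 cols 249.1 307.6
```

```bash
python3 - <<'E'
from h import *
for n in("w5","w6"):
    a=cv2.imread(f"pics/{n}.png");h=cv2.cvtColor(a,cv2.COLOR_BGR2HSV)
    print(n,[(r,h[r,278].tolist()) for r in range(245,316,4)])
E
```

```text
w5 [(245, [18, 142, 131]), (249, [18, 139, 128]), (253, [17, 140, 129]), (257, [18, 139, 130]), (261, [18, 142, 129]), (265, [18, 144, 161]), (269, [18, 146, 164]), (273, [18, 146, 164]), (277, [18, 146, 164]), (281, [170, 11, 134]), (285, [169, 15, 137]), (289, [13, 186, 221]), (293, [13, 187, 222]), (297, [13, 186, 221]), (301, [13, 187, 222]), (305, [13, 186, 221]), (309, [14, 185, 221]), (313, [12, 172, 185])]
w6 [(245, [18, 142, 169]), (249, [17, 142, 169]), (253, [17, 141, 166]), (257, [18, 144, 163]), (261, [18, 144, 163]), (265, [17, 145, 167]), (269, [18, 145, 165]), (273, [18, 147, 191]), (277, [18, 147, 207]), (281, [18, 144, 175]), (285, [120, 7, 142]), (289, [5, 46, 154]), (293, [14, 183, 228]), (297, [14, 185, 228]), (301, [14, 184, 229]), (305, [14, 183, 228]), (309, [14, 183, 228]), (313, [12, 173, 195])]
```

send_rows([
  [[0, 0, -5, 0, 0, 0, 0.03], [0, 0, -5, 0, 0, 0, 0.03], [0, 0, -5, 0, 0, 0, 0.03], [0, 0, -5, 0, 0, 0, 0.03], [0, 0, -5, 0, 0, 0, 0.03]],
])

```text
time_s: 13.95
position: [0.5318, -0.2094, 0.1713]
tcp_rot: [[-0.767, 0.642, -0.003], [0.642, 0.767, 0.001], [0.003, -0.001, -1.0]]
force: [-3.5, -0.2, -0.3]
opening: 0.518
```

```bash
sed -i 's/<13)&(h\[...,1\]>150)/<17)\&(h[...,1]>165)/; s/\.0142/.0115/; s/for z in(27,24,19,12,0)/for z in(29,19,11)/' h.py; python3 - <<'E'
from h import *
look('w7')
for n in("w5","w6"):
    a=cv2.imread(f"pics/{n}.png");h=cv2.cvtColor(a,cv2.COLOR_BGR2HSV);o=((h[...,0]<17)&(h[...,1]>165)&(h[...,2]>150))[225:312,225:335]
    y,x=np.where(o);print(n,225+y.min(),225+x.min(),225+x.max())
E
```

```text
t 13.95 p [ 0.5318 -0.2094  0.1713] yaw 140.1 tilt [-0.0034  0.0012] q [-32.7  29.9  92.7  -0.1  57.6 -82.7] f [-3.5 -0.2 -0.3] op 0.518
glass top row 292 cols 252 305 area 541
  top 29 mm over tcp -> row 283.3 cols 250.6 306.5
  top 19 mm over tcp -> row 272.0 cols 252.3 304.9
  top 11 mm over tcp -> row 263.9 cols 253.5 303.8
w5 288 251 309
w6 291 251 308
```

send_rows([
  [[0, 0, -5, 0, 0, 0, 0.03], [0, 0, -5, 0, 0, 0, 0.03], [0, 0, -5, 0, 0, 0, 0.03], [0, 0, -5, 0, 0, 0, 0.03], [0, 0, 0, 0, 0, 0, 0.03]],
])

```text
time_s: 14.5
position: [0.5327, -0.2096, 0.1716]
tcp_rot: [[-0.939, 0.345, -0.001], [0.345, 0.939, 0.001], [0.002, 0.0, -1.0]]
force: [-1.6, 0.4, -0.3]
opening: 0.514
```

```bash
python3 -c "
from h import *
look('w8')"
```

```text
t 14.50 p [ 0.5327 -0.2096  0.1716] yaw 159.8 tilt [-0.0014  0.0007] q [ -32.7   29.9   92.6   -0.    57.5 -102.5] f [-1.6  0.4 -0.3] op 0.514Traceback (most recent call last):
  File "<string>", line 3, in <module>
    look('w8')
    ~~~~^^^^^^
  File "h.py", line 33, in look
    i=1+np.argmax(s[1:,4]);xs=np.where(l==i)
        ~~~~~~~~~^^^^^^^^^
    return _wrapfunc(a, 'argmax', axis=axis, out=out, **kwds)
    return bound(*args, **kwds)
ValueError: attempt to get argmax of an empty sequence
```

```bash
python3 - <<'E'
from h import *
a=cv2.imread("pics/w8.png");b=capture("side");cv2.imwrite("pics/s8.png",b)
w=cv2.resize(a[220:420,180:380],(400,400),interpolation=cv2.INTER_CUBIC)
s=cv2.resize(b[75:175,325:425],(400,400),interpolation=cv2.INTER_CUBIC)
cv2.imwrite("pics/c8.png",np.hstack([w,s]))
E
```

```text
(no output)
```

View pics/c8.png

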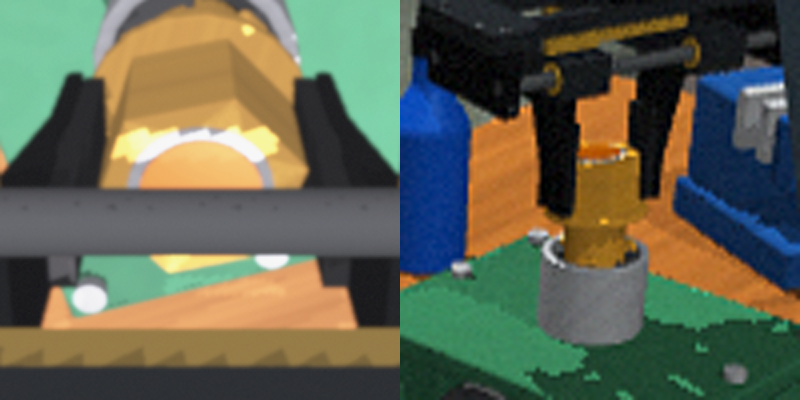

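```bash
cat >> h.py <<'E'
def drop(n,ref="s8"):
    st();b=capture("side");cv2.imwrite(f"pics/{n}.png",b);a=cv2.imread(f"pics/{ref}.png")
    t=a[107:117,367:386];r=cv2.matchTemplate(b[97:142,361:392],t,cv2.TM_CCOEFF_NORMED);_,v,_,l=cv2.minMaxLoc(r)
    m=camera_model("side");k=proj([.533,-.21,.19],m)-proj([.533,-.21,.2],m)
    print("match %.2f"%v,"dx",l[0]-6,"dy",l[1]-10,"-> mm down %.1f"%((l[1]-10)/k[1]*10))
E
python3 -c "
from h import *
drop('s8b')"
```

```text
t 14.60 p [ 0.533  -0.2097  0.1716] yaw 159.8 tilt [-0.0007  0.0005] q [ -32.7   29.9   92.6    0.    57.5 -102.4] f [-2.6  0.5  0.8] op 0.516
match 0.98 dx 0 dy 0 -> mm down 0.0
```

send_rows([
  [[0, 0, -5, 0, 0, 0, 0.03], [0, 0, -5, 0, 0, 0, 0.03], [0, 0, -5, 0, 0, 0, 0.03], [0, 0, -5, 0, 0, 0, 0.03], [0, 0, 0, 0, 0, 0, 0.03]],
])

```text
time_s: 15.15
position: [0.5342, -0.2102, 0.1721]
tcp_rot: [[-1.0, 0.003, 0.002], [0.003, 1.0, -0.001], [-0.002, -0.001, -1.0]]
force: [0.6, 0.2, 0.2]
opening: 0.513
```

```bash
python3 -c "
from h import *
drop('s9')"
```

```text
t 15.15 p [ 0.5342 -0.2102  0.1721] yaw 179.9 tilt [ 0.0021 -0.0007] q [ -32.6   29.9   92.5    0.    57.4 -122.5] f [0.6 0.2 0.2] op 0.513
match 0.57 dx 1 dy 5 -> mm down 11.0
```

send_rows([
  [[0, 0, -5, 0, 0, 0, 0.03], [0, 0, -5, 0, 0, 0, 0.03], [0, 0, -5, 0, 0, 0, 0.03], [0, 0, 0, 0, 0, 0, 0.03], [0, 0, 0, 0, 0, 0, 0.03]],
])

```text
time_s: 15.7
position: [0.5342, -0.2102, 0.1726]
tcp_rot: [[-0.967, -0.255, 0.002], [-0.255, 0.967, -0.001], [-0.002, -0.002, -1.0]]
force: [0.8, 0.2, 4.1]
opening: 0.513
```

```bash
python3 -c "
from h import *
drop('s10')"
```

```text
t 15.70 p [ 0.5342 -0.2102  0.1726] yaw -165.2 tilt [ 0.0022 -0.0011] q [ -32.6   29.9   92.5    0.    57.5 -137.4] f [0.8 0.2 4.1] op 0.513
match 0.50 dx 6 dy 11 -> mm down 24.2
```

```bash
python3 - <<'E'
from h import *
a=capture("wrist");b=cv2.imread("pics/s10.png");b9=cv2.imread("pics/s9.png")
f=lambda c:cv2.resize(c,(400,300) if c.shape[0]<c.shape[1] else (400,400),interpolation=cv2.INTER_CUBIC)
s=cv2.resize(b[75:175,325:425],(400,400),interpolation=cv2.INTER_CUBIC)
w=cv2.resize(a[220:420,180:380],(400,400),interpolation=cv2.INTER_CUBIC)
cv2.imwrite("pics/c10.png",np.hstack([w,s]))
E
```

```text
(no output)
```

View pics/c10.png

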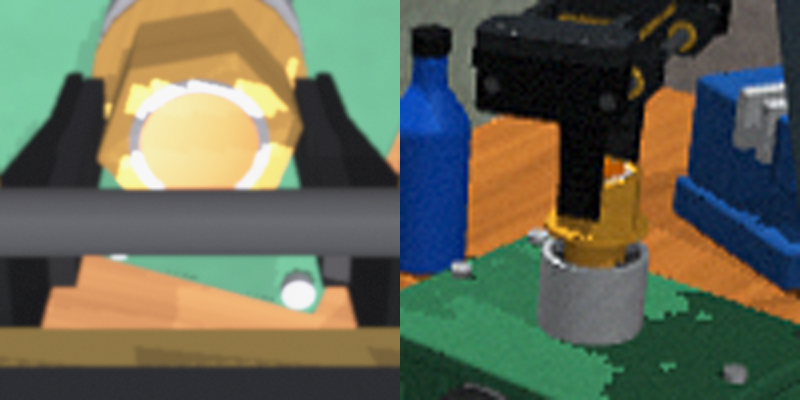

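send_rows([
  [[0, 0, 4, 0, 0, 0, 0.03], [0, 0, 4, 0, 0, 0, 0.03], [0, 0, 4, 0, 0, 0, 0.03], [0, 0, 3, 0, 0, 0, 0.03], [0, 0, 0, 0, 0, 0, 0.03]],
])

```text
time_s: 16.3
position: [0.5328, -0.2096, 0.1712]
tcp_rot: [[-1.0, 0.002, -0.001], [0.002, 1.0, 0.001], [0.001, 0.001, -1.0]]
force: [-0.0, 0.2, -0.2]
opening: 0.517
```

```bash
python3 - <<'E'
from h import *
st();a=capture("wrist");b=capture("side");cv2.imwrite("pics/w11.png",a);cv2.imwrite("pics/s11.png",b)
s=cv2.resize(b[75:175,325:425],(400,400),interpolation=cv2.INTER_CUBIC)
w=cv2.resize(a[220:420,180:380],(400,400),interpolation=cv2.INTER_CUBIC)
cv2.imwrite("pics/c11.png",np.hstack([w,s]))
E
```

```text
t 16.30 p [ 0.5328 -0.2096  0.1712] yaw 179.9 tilt [-0.0012  0.0008] q [ -32.7   29.9   92.6   -0.    57.5 -122.6] f [-0.   0.2 -0.2] op 0.517
```

View pics/c11.png

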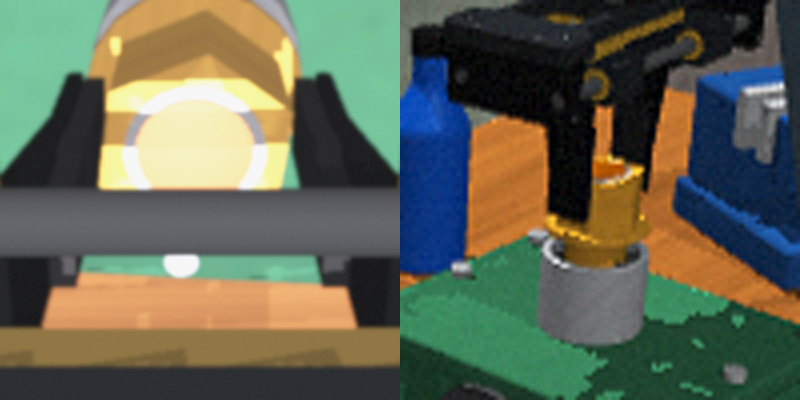

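send_rows([
  [[0, 0, 0, 0, 0, 0, 0.45], [0, 0, 0, 0, 0, 0, 0.45], [0, 0, 6, 0, 0, 0, 0.45], [0, 0, 8, 0, 0, 0, 0.45], [0, 0, 8, 0, 0, 0, 0.45]],
])

```text
time_s: 16.9
position: [0.5333, -0.2099, 0.1718]
tcp_rot: [[-0.925, 0.38, 0.0], [0.38, 0.925, -0.0], [-0.0, -0.0, -1.0]]
force: [0.8, -0.2, -0.4]
opening: 0.72
```

send_rows([
  [[0, 0, 8, 0, 0, 0, 0.45], [0, 0, 8, 0, 0, 0, 0.45], [0, 0, 8, 0, 0, 0, 0.45], [0, 0, 8, 0, 0, 0, 0.45], [0, 0, 6, 0, 0, 0, 0.45]],
])

```text
time_s: 17.4
position: [0.5333, -0.2099, 0.1718]
tcp_rot: [[-0.495, 0.869, 0.0], [0.869, 0.495, 0.0], [0.0, 0.0, -1.0]]
force: [0.0, -0.1, -0.5]
opening: 0.724
```

```bash
python3 - <<'E'
from h import *
st();a=capture("wrist");b=capture("side");cv2.imwrite("pics/w12.png",a);cv2.imwrite("pics/s12.png",b)
def ring(a,x0,y0,x1,y1,smax,vmin):
    h=cv2.cvtColor(a[y0:y1,x0:x1],cv2.COLOR_BGR2HSV);k=((h[...,1]<smax)&(h[...,2]>vmin)).astype(np.uint8)
    y,x=np.where(k);return x.min()+x0,x.max()+x0,y.min()+y0,y.max()+y0,k.sum()
for n in("w5","w8","w11","w12"):print(n,ring(cv2.imread(f"pics/{n}.png"),238,255,320,313,70,120))
for n in("s4","s8","s11","s12"):print(n,ring(cv2.imread(f"pics/{n}.png"),362,104,392,130,70,120))
E
```

```text
t 17.40 p [ 0.5333 -0.2099  0.1718] yaw 119.7 tilt [0. 0.] q [-32.7  29.9  92.6   0.   57.5 -62.3] f [ 0.  -0.1 -0.5] op 0.724
w5 (np.int64(243), np.int64(316), np.int64(280), np.int64(312), np.uint64(619))
w8 (np.int64(244), np.int64(316), np.int64(284), np.int64(312), np.uint64(742))
w11 (np.int64(238), np.int64(313), np.int64(260), np.int64(312), np.uint64(3022))
w12 (np.int64(243), np.int64(312), np.int64(255), np.int64(312), np.uint64(813))
s4 (np.int64(375), np.int64(376), np.int64(115), np.int64(115), np.uint64(2))
s8 (np.int64(371), np.int64(380), np.int64(112), np.int64(115), np.uint64(5))
s11 (np.int64(374), np.int64(382), np.int64(117), np.int64(120), np.uint64(4))
s12 (np.int64(375), np.int64(382), np.int64(117), np.int64(120), np.uint64(3))
```

send_rows([
  [[0, 0, 0, 0, 0, 0, 0.1], [0, 0, 0, 0, 0, 0, 0], [0, 0, 0, 0, 0, 0, -0.1], [0, 0, 0, 0, 0, 0, -0.3], [0, 0, 0, 0, 0, 0, -0.3]],
])

```text
time_s: 18.0
position: [0.533, -0.21, 0.1719]
tcp_rot: [[-0.5, 0.866, -0.001], [0.866, 0.5, -0.0], [0.0, -0.001, -1.0]]
force: [-1.0, -0.8, 1.2]
opening: 0.472
```

```bash
python3 - <<'E'
from h import *
st();print(readout.read_state()['moment'].round(2));a=capture("wrist");b=capture("side");cv2.imwrite("pics/w13.png",a);cv2.imwrite("pics/s13.png",b)
f=lambda c:cv2.resize(c,(400,400),interpolation=cv2.INTER_CUBIC)
a2=cv2.imread("pics/w12.png")
w=cv2.resize(a2[230:330,205:355],(400,267),interpolation=cv2.INTER_CUBIC);w2=cv2.resize(a[230:330,205:355],(400,267),interpolation=cv2.INTER_CUBIC)
b2=cv2.imread("pics/s12.png")
g=lambda b:cv2.resize(b[95:160,345:405],(400,300),interpolation=cv2.INTER_CUBIC)
cv2.imwrite("pics/c13.png",np.vstack([np.hstack([w,w2]),np.hstack([g(b2),g(b)])]))
E
```

```text
t 18.00 p [ 0.533  -0.21    0.1719] yaw 120.0 tilt [-0.0006 -0.0002] q [-32.7  29.9  92.6  -0.   57.5 -62.6] f [-1.  -0.8  1.2] op 0.472
[-0.06  0.04 -0.05]
```

View pics/c13.png

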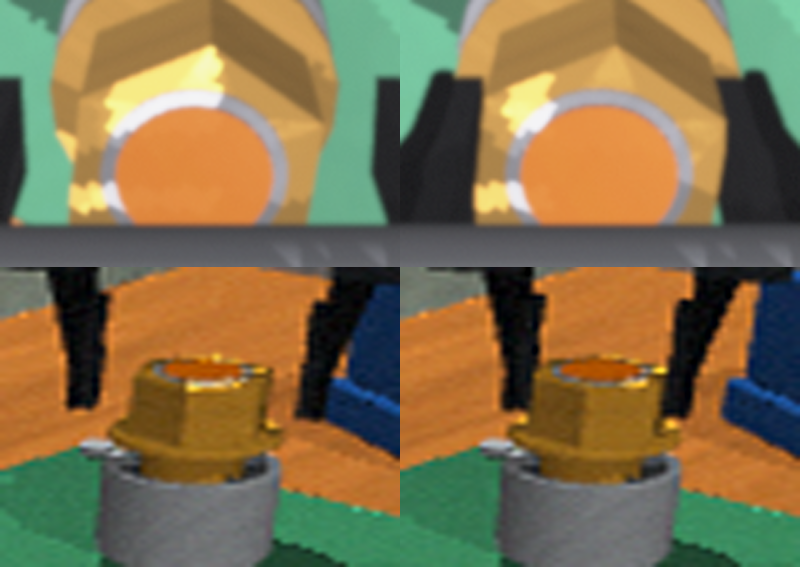

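send_rows([
  [[0, 0, 0, 0, 0, 0, -0.3], [0, 0, 0, 0, 0, 0, -0.3], [0, 0, 4, 0, 0, 0, -0.3], [0, 0, 4, 0, 0, 0, -0.3], [0, 0, 4, 0, 0, 0, -0.3]],
])

```text
time_s: 18.6
position: [0.5328, -0.2093, 0.1713]
tcp_rot: [[-0.306, 0.952, -0.001], [0.952, 0.306, 0.001], [0.002, -0.001, -1.0]]
force: [-1.0, -0.1, -0.9]
opening: 0.473
```

```bash
cat >> h.py <<'E'
def wring(n):
    """fit outer ring of the glass: visible upper arc -> tool-plane numbers"""
    st();print("mom",readout.read_state()['moment'].round(2));a=capture("wrist");cv2.imwrite(f"pics/{n}.png",a)
    h=cv2.cvtColor(a,cv2.COLOR_BGR2HSV)[230:312,225:335];o=((h[...,0]<17)&(h[...,1]>165)&(h[...,2]>150)).astype(np.uint8)
    k,l,s,c=cv2.connectedComponentsWithStats(o)
    if k>1:
        i=1+np.argmax(s[1:,4]);y,x=np.where(l==i);print("glass rows from",230+y.min(),"cols",225+x.min(),225+x.max(),"area",s[i,4])
E
python3 -c "
from h import *
wring('w14')
for n in('w5','w12','w13'):
    h=cv2.cvtColor(cv2.imread(f'pics/{n}.png'),cv2.COLOR_BGR2HSV)[230:312,225:335];o=((h[...,0]<17)&(h[...,1]>165)&(h[...,2]>150)).astype(np.uint8)
    k,l,s,c=cv2.connectedComponentsWithStats(o);i=1+np.argmax(s[1:,4]);y,x=np.where(l==i);print(n,230+y.min(),225+x.min(),225+x.max(),s[i,4])
"
```

```text
t 18.60 p [ 0.5328 -0.2093  0.1713] yaw 107.8 tilt [-0.0012  0.0012] q [-32.6  29.9  92.6   0.   57.5 -50.5] f [-1.  -0.1 -0.9] op 0.473
mom [-0.01  0.06  0.01]
glass rows from 271 cols 252 307 area 1960
w5 288 251 309 1113
w12 272 249 305 1916
w13 271 251 307 1935
```

```bash
cat > fit.py <<'E'
from h import *
from scipy.optimize import minimize
th=np.linspace(0,2*np.pi,72,endpoint=False)
def pts(yaw):
    c=lambda r,z,t=th:np.c_[r*np.cos(t),r*np.sin(t),np.full(len(t),z)]
    hx=np.radians(yaw)+np.radians(30+60*np.arange(6))
    return [np.vstack([c(.028,.0),c(.028,.004)]),np.vstack([c(.0231,.004,hx),c(.0231,.032,hx)])]
def render(prm,m,yaw):  # prm: x,y,z of flange underside, tilt vector rx,ry
    Rm=R.from_rotvec([prm[3],prm[4],0]).as_matrix();im=np.zeros((420,560),np.uint8)
    im=np.zeros((420*4,560*4),np.uint8)
    for P in pts(yaw):
        u=np.array([proj(Rm@p+prm[:3],m) for p in P])
        cv2.fillConvexPoly(im,cv2.convexHull(((u+.5)*4).astype(np.int32)),255)
    return cv2.resize(im,(560,420),interpolation=cv2.INTER_AREA)/255.
def obs(img,m,c):
    h=cv2.cvtColor(img,cv2.COLOR_BGR2HSV);b=((h[...,0]>=15)&(h[...,0]<30)&(h[...,1]>100)).astype(np.uint8)
    return b
E
python3 - <<'E'
from fit import *
m=camera_model("side")
for n in("s4","s8","s11","s12","s13"):
    a=cv2.imread(f"pics/{n}.png")[95:160,345:405];h=cv2.cvtColor(a,cv2.COLOR_BGR2HSV)
    b=((h[...,0]>=16)&(h[...,0]<32)&(h[...,1]>120)).astype(np.uint8);k,l,s,c=cv2.connectedComponentsWithStats(b);i=1+np.argmax(s[1:,4])
    print(n,[(95+r,345+np.where(l[r]==i)[0].min(),345+np.where(l[r]==i)[0].max()) for r in range(0,65) if (l[r]==i).any()])
for hh in(.023,.020,.012,.008,.004):print(hh,[proj([.5333,-.21,.144+hh+z],m).round(1) for z in(0,.002,.004,.032)])
E
```

```text
s4 [(110, np.int64(367), np.int64(374)), (111, np.int64(367), np.int64(369)), (112, np.int64(365), np.int64(368)), (113, np.int64(365), np.int64(368)), (114, np.int64(365), np.int64(380)), (115, np.int64(365), np.int64(382)), (116, np.int64(365), np.int64(381)), (117, np.int64(364), np.int64(381)), (118, np.int64(364), np.int64(381)), (119, np.int64(364), np.int64(381)), (120, np.int64(364), np.int64(381)), (121, np.int64(364), np.int64(381)), (122, np.int64(364), np.int64(381)), (123, np.int64(362), np.int64(381)), (124, np.int64(362), np.int64(380)), (125, np.int64(362), np.int64(380)), (126, np.int64(362), np.int64(380)), (127, np.int64(362), np.int64(380)), (128, np.int64(363), np.int64(386)), (129, np.int64(364), np.int64(386)), (130, np.int64(366), np.int64(385)), (131, np.int64(367), np.int64(382)), (132, np.int64(366), np.int64(381)), (133, np.int64(366), np.int64(381)), (134, np.int64(366), np.int64(381)), (135, np.int64(366), np.int64(381)), (136, np.int64(365), np.int64(380)), (137, np.int64(364), np.int64(381)), (138, np.int64(364), np.int64(383)), (139, np.int64(366), np
[... 4227 characters left out ...]
4(366), np.int64(381)), (137, np.int64(366), np.int64(380)), (138, np.int64(366), np.int64(380)), (139, np.int64(366), np.int64(380)), (140, np.int64(368), np.int64(380)), (141, np.int64(370), np.int64(378))]
0.023 [array([373.4, 126.6]), array([373.5, 125.7]), array([373.5, 124.8]), array([374.6, 112.2])]
0.02 [array([373.3, 127.9]), array([373.3, 127. ]), array([373.4, 126.1]), array([374.5, 113.6])]
0.012 [array([373. , 131.4]), array([373.1, 130.5]), array([373.1, 129.6]), array([374.2, 117.2])]
0.008 [array([372.8, 133.1]), array([372.9, 132.2]), array([373. , 131.4]), array([374., 119.])]
0.004 [array([372.7, 134.8]), array([372.8, 134. ]), array([372.8, 133.1]), array([373.9, 120.8])]
```

send_rows([
  [[0, 0, 5, 0, 0, 0.04, -0.3], [0, 0, 5, 0, 0, 0.04, -0.3], [0, 0, 5, 0, 0, 0.04, -0.3], [0, 0, 5, 0, 0, 0.04, -0.3], [0, 0, 5, 0, 0, 0.04, -0.3]],
])

```text
time_s: 19.15
position: [0.533, -0.2094, 0.1694]
tcp_rot: [[0.125, 0.992, -0.001], [0.992, -0.125, 0.001], [0.001, -0.001, -1.0]]
force: [-1.1, 0.3, 0.5]
opening: 0.479
```

send_rows([
  [[0, 0, 5, 0, 0, 0.04, -0.3], [0, 0, 5, 0, 0, 0.03, -0.3], [0, 0, 0, 0, 0, 0, -0.3], [0, 0, 0, 0, 0, 0, -0.3], [0, 0, 0, 0, 0, 0, -0.3]],
])

```text
time_s: 19.65
position: [0.533, -0.2096, 0.1687]
tcp_rot: [[0.291, 0.957, -0.001], [0.957, -0.291, 0.001], [0.0, -0.001, -1.0]]
force: [-0.4, -0.2, -2.5]
opening: 0.47
```

```bash
cat >> fit.py <<'E'
def side(n):
    st();print("mom",readout.read_state()['moment'].round(2));im=capture("side");cv2.imwrite(f"pics/{n}.png",im)
    a=im[95:160,345:405];h=cv2.cvtColor(a,cv2.COLOR_BGR2HSV)
    b=((h[...,0]>=16)&(h[...,0]<32)&(h[...,1]>120)).astype(np.uint8);k,l,s,c=cv2.connectedComponentsWithStats(b);i=1+np.argmax(s[1:,4])
    print(n,*[(95+r,int(345+np.where(l[r]==i)[0].min()),int(345+np.where(l[r]==i)[0].max())) for r in range(15,65) if (l[r]==i).any()])
E
python3 -c "
from fit import *
side('s15');wring('w15')"
```

```text
t 19.65 p [ 0.533  -0.2096  0.1687] yaw 73.1 tilt [-0.0008  0.0006] q [-32.6  30.1  92.8   0.   57.2 -15.7] f [-0.4 -0.2 -2.5] op 0.470
mom [-0.01  0.06 -0.03]
s15 (116, 367, 369) (117, 365, 368) (118, 365, 367) (119, 365, 367) (120, 365, 368) (121, 365, 377) (122, 365, 377) (123, 365, 377) (124, 365, 377) (125, 365, 376) (126, 365, 377) (127, 365, 377) (128, 365, 376) (129, 363, 386) (130, 361, 385) (131, 361, 386) (132, 361, 386) (133, 361, 386) (134, 362, 386) (135, 363, 385) (136, 365, 384) (137, 366, 381) (138, 366, 380) (139, 366, 381) (140, 367, 380) (141, 370, 377)
t 19.70 p [ 0.533  -0.2096  0.1687] yaw 73.0 tilt [-0.0007  0.0006] q [-32.6  30.1  92.8   0.   57.2 -15.7] f [-0.8  0.1 -3.5] op 0.472
mom [-0.04  0.03 -0.04]
glass rows from 270 cols 252 307 area 1979
```

send_rows([
  [[0, 0, 5, 0, 0, 0.04, -0.3], [0, 0, 5, 0, 0, 0.04, -0.3], [0, 0, 5, 0, 0, 0.04, -0.3], [0, 0, 5, 0, 0, 0.04, -0.3], [0, 0, 5, 0, 0, 0.03, -0.3]],
])

```text
time_s: 20.25
position: [0.5333, -0.2098, 0.1669]
tcp_rot: [[0.672, 0.741, 0.0], [0.741, -0.672, 0.0], [0.0, -0.0, -1.0]]
force: [0.2, 0.8, -3.1]
opening: 0.476
```

send_rows([
  [[0, 0, 5, 0, 0, 0.04, -0.3], [0, 0, 5, 0, 0, 0.03, -0.3], [0, 0, 5, 0, 0, 0.04, -0.3], [0, 0, 5, 0, 0, 0.04, -0.3], [0, 0, 5, 0, 0, 0.04, -0.3]],
])

```text
time_s: 20.75
position: [0.5333, -0.2098, 0.165]
tcp_rot: [[0.922, 0.388, -0.0], [0.388, -0.922, 0.0], [0.0, -0.0, -1.0]]
force: [-0.3, 0.4, -3.3]
opening: 0.473
```

```bash
python3 -c "
from fit import *
side('s16');wring('w16')"
```

```text
t 20.75 p [ 0.5333 -0.2098  0.165 ] yaw 22.8 tilt [-0.0001  0.0002] q [-32.6  30.4  92.9   0.   56.6  34.5] f [-0.3  0.4 -3.3] op 0.473
mom [-0.02  0.04 -0.01]
s16 (117, 379, 379) (118, 379, 381) (119, 364, 383) (120, 364, 383) (121, 364, 384) (122, 364, 385) (123, 364, 384) (124, 364, 384) (125, 364, 384) (126, 364, 384) (127, 364, 384) (128, 364, 384) (129, 364, 384) (130, 362, 384) (131, 361, 384) (132, 361, 385) (133, 361, 386) (134, 361, 386) (135, 361, 386) (136, 363, 386) (137, 363, 385) (138, 365, 384) (139, 366, 380) (140, 367, 380) (141, 370, 377)
t 20.80 p [ 0.5333 -0.2098  0.165 ] yaw 22.7 tilt [-0.      0.0002] q [-32.6  30.4  92.9   0.   56.6  34.7] f [-0.   0.3 -3.8] op 0.471
mom [-0.01  0.05 -0.04]
glass rows from 271 cols 252 307 area 1920
```

send_rows([
  [[0, 0, 5, 0, 0, 0.04, -0.3], [0, 0, 5, 0, 0, 0.04, -0.3], [0, 0, 5, 0, 0, 0.04, -0.3], [0, 0, 5, 0, 0, 0.04, -0.3], [0, 0, 5, 0, 0, 0.03, -0.3]],
])

```text
time_s: 21.35
position: [0.5332, -0.2099, 0.1632]
tcp_rot: [[0.999, -0.036, -0.0], [-0.036, -0.999, -0.0], [-0.0, 0.0, -1.0]]
force: [0.1, -0.5, -4.4]
opening: 0.475
```

send_rows([
  [[0, 0, 5, 0, 0, 0.04, -0.3], [0, 0, 5, 0, 0, 0.03, -0.3], [0, 0, 5, 0, 0, 0.04, -0.3], [0, 0, 0, 0, 0, 0, -0.3], [0, 0, 0, 0, 0, 0, -0.3]],
])

```text
time_s: 21.85
position: [0.5332, -0.2101, 0.1621]
tcp_rot: [[0.957, -0.29, -0.0], [-0.29, -0.957, -0.0], [-0.0, 0.0, -1.0]]
force: [-1.2, -1.6, -4.9]
opening: 0.475
```

```bash
python3 -c "
from fit import *
side('s17');wring('w17')"
```

```text
t 21.85 p [ 0.5332 -0.2101  0.1621] yaw -16.9 tilt [-0.0002 -0.0003] q [-32.7  30.7  93.1  -0.   56.3  74.2] f [-1.2 -1.6 -4.9] op 0.475
mom [-0.2   0.12  0.05]
s17 (118, 370, 378) (119, 370, 381) (120, 380, 382) (121, 382, 385) (122, 382, 385) (123, 382, 385) (124, 370, 385) (125, 370, 385) (126, 370, 385) (127, 369, 385) (128, 369, 384) (129, 369, 384) (130, 369, 384) (131, 363, 384) (132, 362, 384) (133, 361, 385) (134, 361, 386) (135, 361, 386) (136, 362, 386) (137, 362, 385) (138, 363, 385) (139, 365, 383) (140, 368, 381) (141, 371, 377)
t 21.90 p [ 0.5333 -0.2101  0.1621] yaw -16.9 tilt [-0.0001 -0.0003] q [-32.7  30.7  93.1  -0.   56.3  74.2] f [-0.6 -1.2 -4.3] op 0.474
mom [-0.27  0.13  0.02]
glass rows from 271 cols 252 306 area 1654
```

send_rows([
  [[0, 0, 0, 0, 0, 0, 0.03], [0, 0, 0, 0, 0, 0, 0.03], [0, 0, 0, 0, 0, 0, 0.03], [0, 0, 5, 0, 0, 0, 0.03], [0, 0, 5, 0, 0, 0, 0.03]],
])

```text
time_s: 22.45
position: [0.5338, -0.21, 0.1629]
tcp_rot: [[0.889, -0.457, 0.001], [-0.457, -0.889, -0.0], [0.001, -0.0, -1.0]]
force: [-0.0, -0.3, 0.7]
opening: 0.512
```

```bash
python3 -c "
from fit import *
side('s18')"
```

```text
t 22.45 p [ 0.5338 -0.21    0.1629] yaw -27.2 tilt [ 0.0013 -0.0005] q [-32.6  30.6  93.    0.   56.3  84.6] f [-0.  -0.3  0.7] op 0.512
mom [ 0.08  0.03 -0.05]
s18 (118, 371, 376) (119, 368, 381) (120, 367, 382) (121, 382, 385) (122, 367, 385) (123, 367, 385) (124, 367, 385) (125, 367, 385) (126, 367, 385) (127, 367, 385) (128, 367, 385) (129, 367, 384) (130, 367, 384) (131, 367, 384) (132, 362, 384) (133, 362, 385) (134, 361, 386) (135, 361, 386) (136, 361, 386) (137, 362, 386) (138, 363, 385) (139, 365, 384) (140, 367, 382) (141, 370, 378)
```

send_rows([
  [[0, 0, 5, 0, 0, 0, 0.03], [0, 0, 5, 0, 0, 0, 0.03], [0, 0, 5, 0, 0, 0, 0.03], [0, 0, 5, 0, 0, 0, 0.03], [0, 0, 0, 0, 0, 0, 0.03]],
])

```text
time_s: 23.0
position: [0.5336, -0.2105, 0.1628]
tcp_rot: [[0.683, -0.731, 0.001], [-0.731, -0.683, -0.001], [0.002, 0.0, -1.0]]
force: [-0.4, -1.8, 1.8]
opening: 0.517
```

```bash
python3 -c "
from fit import *
side('s19');wring('w19')"
```

```text
t 23.00 p [ 0.5336 -0.2105  0.1628] yaw -46.9 tilt [ 0.0009 -0.0014] q [-32.7  30.6  93.   -0.   56.3 104.3] f [-0.4 -1.8  1.8] op 0.517
mom [-0.14  0.16 -0.04]
s19 (118, 371, 372) (119, 369, 380) (120, 367, 382) (121, 365, 384) (122, 365, 384) (123, 365, 385) (124, 365, 385) (125, 365, 385) (126, 364, 385) (127, 365, 385) (128, 364, 385) (129, 364, 384) (130, 364, 384) (131, 364, 384) (132, 362, 385) (133, 362, 385) (134, 361, 386) (135, 361, 386) (136, 361, 386) (137, 362, 386) (138, 362, 385) (139, 364, 384) (140, 367, 382) (141, 370, 378)
t 23.05 p [ 0.5336 -0.2105  0.1628] yaw -46.9 tilt [ 0.0008 -0.0013] q [-32.7  30.6  93.   -0.   56.3 104.2] f [-1.1 -1.2  1.7] op 0.513
mom [-0.27  0.17  0.05]
glass rows from 273 cols 252 306 area 1813
```

send_rows([
  [[0, 0, 5, 0, 0, 0, 0.03], [0, 0, 5, 0, 0, 0, 0.03], [0, 0, 5, 0, 0, 0, 0.03], [0, 0, 5, 0, 0, 0, 0.03], [0, 0, 0, 0, 0, 0, 0.03]],
])

```text
time_s: 23.6
position: [0.5331, -0.2102, 0.1623]
tcp_rot: [[0.392, -0.92, -0.0], [-0.92, -0.392, -0.001], [0.0, 0.0, -1.0]]
force: [-1.0, -0.9, -0.8]
opening: 0.511
```

```bash
python3 -c "
from fit import *
side('s20');wring('w20')"
```

```text
t 23.60 p [ 0.5331 -0.2102  0.1623] yaw -66.9 tilt [-0.0003 -0.0006] q [-32.7  30.7  93.1  -0.   56.3 124.3] f [-1.  -0.9 -0.8] op 0.511
mom [-0.29  0.16  0.07]
s20 (121, 364, 383) (122, 364, 383) (123, 364, 384) (124, 364, 384) (125, 364, 384) (126, 364, 383) (127, 364, 383) (128, 364, 383) (129, 364, 384) (130, 365, 383) (131, 364, 383) (132, 363, 385) (133, 362, 385) (134, 362, 386) (135, 361, 386) (136, 361, 386) (137, 361, 386) (138, 362, 385) (139, 364, 384) (140, 365, 383) (141, 368, 380)
t 23.65 p [ 0.5331 -0.2102  0.1623] yaw -66.8 tilt [-0.0003 -0.0004] q [-32.7  30.7  93.1  -0.   56.3 124.2] f [-1.1 -2.8 -0.8] op 0.516
mom [-0.34  0.19  0.02]
glass rows from 272 cols 251 306 area 1858
```

send_rows([
  [[0, 0, 5, 0, 0, 0, 0.03], [0, 0, 5, 0, 0, 0, 0.03], [0, 0, 5, 0, 0, 0, 0.03], [0, 0, 5, 0, 0, 0, 0.03], [0, 0, 0, 0, 0, 0, 0.03]],
])

```text
time_s: 24.2
position: [0.5325, -0.2102, 0.162]
tcp_rot: [[0.054, -0.999, -0.002], [-0.999, -0.054, -0.0], [0.0, 0.002, -1.0]]
force: [-2.4, -4.1, -1.4]
opening: 0.518
```

```bash
python3 -c "
from fit import *
side('s21');wring('w21')"
```

```text
t 24.20 p [ 0.5325 -0.2102  0.162 ] yaw -86.9 tilt [-0.0018 -0.0005] q [-3.270e+01  3.070e+01  9.310e+01 -1.000e-01  5.630e+01  1.443e+02] f [-2.4 -4.1 -1.4] op 0.518
mom [-0.6   0.45  0.03]
s21 (120, 367, 367) (121, 366, 367) (122, 365, 367) (123, 364, 366) (124, 364, 381) (125, 364, 381) (126, 364, 381) (127, 364, 381) (128, 364, 381) (129, 364, 381) (130, 364, 381) (131, 364, 381) (132, 364, 381) (133, 363, 385) (134, 362, 385) (135, 361, 386) (136, 361, 386) (137, 361, 386) (138, 362, 385) (139, 363, 385) (140, 365, 383) (141, 368, 381)
t 24.25 p [ 0.5324 -0.2102  0.162 ] yaw -86.8 tilt [-0.0019 -0.0003] q [-3.270e+01  3.070e+01  9.310e+01 -1.000e-01  5.630e+01  1.442e+02] f [-3.7 -3.7 -2. ] op 0.514
mom [-0.59  0.56  0.01]
glass rows from 271 cols 252 307 area 1939
```

```bash
python3 - <<'E'
from fit import *
from scipy.optimize import least_squares
m=camera_model("side")
def ext(n,r0,r1):
    a=cv2.imread(f"pics/{n}.png");h=cv2.cvtColor(a,cv2.COLOR_BGR2HSV)
    b=((h[...,0]>=16)&(h[...,0]<32)&(h[...,1]>120))
    return b
def model(prm):
    Rm=R.from_rotvec([prm[3],prm[4],0]).as_matrix();im=np.zeros((420*8,560*8),np.uint8)
    u=np.array([proj(Rm@p+np.array(prm[:3]),m) for p in pts(0)[0]])
    cv2.fillConvexPoly(im,cv2.convexHull(np.round((u+.5)*8).astype(np.int32)),255)
    return cv2.resize(im,(560,420),interpolation=cv2.INTER_AREA)/255.
# compare only band of flange: pixel columns outside hex (361-364, 385-388)
for n in("s4","s8","s13","s15","s16","s17","s19","s20","s21"):
    b=ext(n,0,0);best=[]
    cols=[359,360,361,362,363,385,386,387,388] if n!="s8" else [359,360,361,362,363,386,387,388]
    for h in np.arange(-.004,.026,.0005):
        for dx in (-.001,0,.001):
            M=model([.5333-dx*.72,-.21-dx*.69,.144+h,0,0]);best.append((np.abs(M-b)[118:143][:,cols].sum(),h,dx))
    best.sort();print(n,[(round(e,1),round(h*1000,1),dx) for e,h,dx in best[:4]])
E
```

```text
s4 [(np.float64(19.6), np.float64(22.0), 0.001), (np.float64(19.9), np.float64(21.5), 0.001), (np.float64(20.0), np.float64(21.5), 0), (np.float64(20.1), np.float64(22.5), 0.001)]
s8 [(np.float64(17.1), np.float64(19.5), 0.001), (np.float64(17.2), np.float64(20.0), 0.001), (np.float64(17.4), np.float64(20.5), 0.001), (np.float64(17.5), np.float64(19.0), 0.001)]
s13 [(np.float64(6.4), np.float64(12.5), 0.001), (np.float64(6.5), np.float64(12.0), 0.001), (np.float64(6.8), np.float64(11.5), 0.001), (np.float64(7.4), np.float64(13.0), 0.001)]
s15 [(np.float64(9.0), np.float64(9.0), 0.001), (np.float64(9.1), np.float64(8.5), 0.001), (np.float64(9.2), np.float64(8.0), 0.001), (np.float64(9.4), np.float64(9.5), 0.001)]
s16 [(np.float64(7.1), np.float64(5.0), 0.001), (np.float64(7.2), np.float64(4.5), 0.001), (np.float64(7.5), np.float64(5.5), 0.001), (np.float64(8.4), np.float64(4.0), 0.001)]
s17 [(np.float64(17.2), np.float64(2.5), 0.001), (np.float64(17.4), np.float64(2.0), 0.001), (np.float64(17.8), np.float64(1.5), 0.001), (np.float64(18.0), np.float64(3.0), 0.001)]
s19 [(np.float64(14.7), np.float64(1.5), 0.001), (np.float64(14.8), np.float64(2.0), 0.001), (np.float64(15.1), np.float64(2.5), 0.001), (np.float64(15.3), np.float64(1.0), 0.001)]
s20 [(np.float64(10.0), np.float64(1.5), 0.001), (np.float64(10.3), np.float64(1.0), 0.001), (np.float64(10.3), np.float64(2.0), 0.001), (np.float64(10.8), np.float64(0.5), 0.001)]
s21 [(np.float64(10.6), np.float64(0.5), 0.001), (np.float64(11.0), np.float64(0.0), 0.001), (np.float64(11.2), np.float64(-0.5), 0.001), (np.float64(11.5), np.float64(1.0), 0.001)]
```

send_rows([
  [[0, 0, 4, 0, 0, 0, 0.03], [0, 0, 4, 0, 0, 0, 0.03], [0, 0, 4, 0, 0, 0, 0.03], [0, 0, 3, 0, 0, 0, 0.03], [0, 0, 0, 0, 0, 0, 0.03]],
])

```text
time_s: 24.8
position: [0.5323, -0.2099, 0.1618]
tcp_rot: [[-0.205, -0.979, -0.002], [-0.979, 0.205, 0.0], [0.0, 0.002, -1.0]]
force: [-3.5, -4.0, -2.0]
opening: 0.516
```

```bash
cat >> fit.py <<'E'
def height(n):
    m=camera_model("side");hs=cv2.cvtColor(cv2.imread(f"pics/{n}.png"),cv2.COLOR_BGR2HSV);b=((hs[...,0]>=16)&(hs[...,0]<32)&(hs[...,1]>120));best=[];cols=[359,360,361,362,363,385,386,387,388]
    for h in np.arange(-.004,.026,.0005):
        im=np.zeros((420*8,560*8),np.uint8);u=np.array([proj(p+np.array([.5326,-.2107,.144+h]),m) for p in pts(0)[0]])
        cv2.fillConvexPoly(im,cv2.convexHull(np.round((u+.5)*8).astype(np.int32)),255)
        best.append((round(np.abs(cv2.resize(im,(560,420),interpolation=cv2.INTER_AREA)/255.-b)[118:143][:,cols].sum(),1),round(h*1000,1)))
    print("flange height mm",sorted(best)[:4])
E
python3 -c "
from fit import *
side('s22');height('s22');wring('w22')"
```

```text
t 24.80 p [ 0.5323 -0.2099  0.1618] yaw -101.9 tilt [-0.0022  0.0001] q [-3.270e+01  3.070e+01  9.310e+01 -1.000e-01  5.630e+01  1.592e+02] f [-3.5 -4.  -2. ] op 0.516
mom [-0.53  0.58  0.08]
s22 (120, 368, 372) (121, 366, 369) (122, 365, 367) (123, 364, 367) (124, 364, 367) (125, 364, 378) (126, 364, 379) (127, 364, 378) (128, 364, 378) (129, 364, 378) (130, 364, 378) (131, 363, 378) (132, 363, 378) (133, 363, 385) (134, 361, 385) (135, 361, 385) (136, 361, 386) (137, 361, 386) (138, 362, 385) (139, 363, 385) (140, 364, 384) (141, 368, 382) (142, 372, 376)
flange height mm [(np.float64(12.0), np.float64(0.5)), (np.float64(12.4), np.float64(1.0)), (np.float64(12.5), np.float64(0.0)), (np.float64(13.0), np.float64(-0.5))]
t 24.85 p [ 0.5323 -0.2099  0.1618] yaw -101.8 tilt [-0.0022  0.0002] q [-3.270e+01  3.070e+01  9.310e+01 -1.000e-01  5.630e+01  1.592e+02] f [-4.3 -3.9 -3.1] op 0.518
mom [-0.55  0.57  0.15]
glass rows from 268 cols 252 307 area 2034
```

send_rows([
  [[0, 0, -4, 0, 0, 0, 0.45], [0, 0, 0, 0, 0, 0, 0.45], [0, 0, -8, 0, 0, 0, 0.45], [0, 0, -8, 0, 0, 0, 0.45], [0, 0, -8, 0, 0, 0, 0.45]],
])

```text
time_s: 25.4
position: [0.5341, -0.2092, 0.1626]
tcp_rot: [[0.281, -0.96, 0.002], [-0.96, -0.281, 0.001], [-0.0, -0.002, -1.0]]
force: [0.3, -0.5, 0.5]
opening: 0.718
```

send_rows([
  [[0, 0, -8, 0, 0, 0, 0.45], [0, 0, -8, 0, 0, 0, 0.45], [0, 0, -8, 0, 0, 0, 0.45], [0, 0, -8, 0, 0, 0, 0.45], [0, 0, -8, 0, 0, 0, 0.45]],
])

```text
time_s: 25.9
position: [0.5341, -0.2092, 0.1627]
tcp_rot: [[0.832, -0.555, 0.002], [-0.555, -0.832, 0.001], [0.001, -0.002, -1.0]]
force: [1.5, -0.3, -0.9]
opening: 0.728
```

```bash
python3 -c "
from fit import *
side('s23');height('s23');wring('w23')
a=cv2.imread('pics/w23.png');b=cv2.imread('pics/s23.png')
w=cv2.resize(a[220:320,200:360],(480,300),interpolation=cv2.INTER_CUBIC)
s=cv2.resize(b[95:170,335:415],(640,600),interpolation=cv2.INTER_CUBIC)[:300*2]
cv2.imwrite('pics/c23.png',np.vstack([w,cv2.resize(s,(480,300))]))
"
```

```text
t 25.90 p [ 0.5341 -0.2092  0.1627] yaw -33.7 tilt [0.0017 0.0009] q [-32.6  30.6  93.    0.1  56.3  91. ] f [ 1.5 -0.3 -0.9] op 0.728
mom [ 0.11  0.04 -0.02]
s23 (119, 368, 379) (120, 367, 381) (121, 366, 382) (122, 365, 383) (123, 364, 385) (124, 364, 385) (125, 364, 385) (126, 364, 385) (127, 364, 384) (128, 364, 384) (129, 363, 384) (130, 364, 384) (131, 363, 384) (132, 363, 384) (133, 362, 384) (134, 361, 385) (135, 361, 386) (136, 361, 386) (137, 361, 386) (138, 362, 386) (139, 363, 385) (140, 365, 383) (141, 367, 382) (142, 374, 374)
flange height mm [(np.float64(14.1), np.float64(0.0)), (np.float64(14.3), np.float64(0.5)), (np.float64(14.4), np.float64(-0.5)), (np.float64(15.0), np.float64(1.0))]
t 25.95 p [ 0.534  -0.2092  0.1626] yaw -33.5 tilt [0.0016 0.0009] q [-32.6  30.6  93.    0.1  56.3  90.8] f [ 0.4  0.4 -0.4] op 0.729
mom [ 0.14  0.05 -0.01]
glass rows from 270 cols 255 309 area 1880
```

View pics/c23.png

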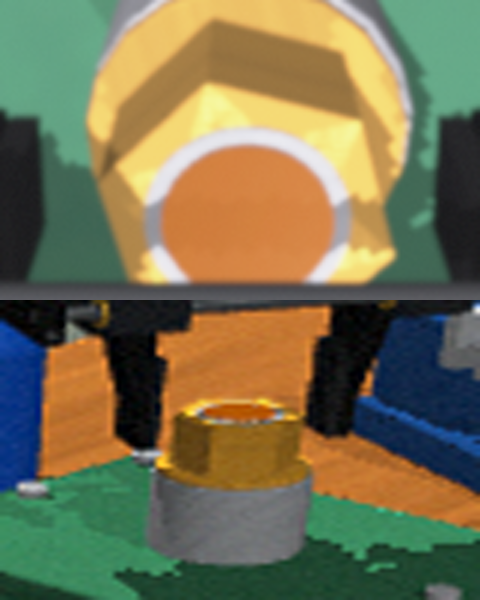

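send_rows([
  [[0, 0, 0, 0, 0, -1.5, 0.45], [0, 0, 0, 0, 0, -2.5, 0.45], [0, 0, 0, 0, 0, 0, -1], [0, 0, 0, 0, 0, 0, -1], [0, 0, 0, 0, 0, 0, -1]],
])

```text
time_s: 26.5
position: [0.5327, -0.2093, 0.2014]
tcp_rot: [[0.828, -0.561, -0.001], [-0.561, -0.828, 0.001], [-0.002, -0.0, -1.0]]
force: [0.2, 0.1, 0.6]
opening: 0.541
```

send_rows([
  [[0, 0, 0, 0, 0, 0, -1], [0, 0, 0, 0, 0, 1, -1], [0, 0, 0, 0, 0, 1, -1], [0, 0, 0, 0, 0, 0, -1], [0, 0, 0, 0, 0, 0, -1]],
])

```text
time_s: 27.0
position: [0.5328, -0.2096, 0.1813]
tcp_rot: [[0.829, -0.56, -0.002], [-0.56, -0.829, 0.001], [-0.002, 0.0, -1.0]]
force: [0.7, 0.1, 0.5]
opening: 0.081
```

send_rows([
  [[0, 0, 0, 0, 0, 0.1, -1], [0, 0, 0, 0, 0, 0.05, -1], [0, 0, 0, 0, 0, 0.05, -1], [0, 0, 0, 0, 0, 0, -1], [0, 0, 0, 0, 0, 0, -1]],
])

```text
time_s: 27.5
position: [0.5333, -0.2099, 0.1805]
tcp_rot: [[0.829, -0.56, 0.0], [-0.56, -0.829, -0.0], [0.0, -0.0, -1.0]]
force: [-0.1, 0.3, 0.2]
opening: 0.005
```

```bash
python3 -c "
from fit import *
side('s24');height('s24')"
```

```text
t 27.50 p [ 0.5333 -0.2099  0.1805] yaw -34.0 tilt [ 0.0002 -0.0001] q [-32.7  29.2  92.1   0.   58.6  91.4] f [-0.1  0.3  0.2] op 0.005
mom [0.07 0.1  0.01]
s24 (120, 367, 381) (121, 366, 383) (122, 365, 383) (123, 364, 385) (124, 364, 385) (125, 364, 385) (126, 364, 385) (127, 364, 385) (128, 364, 384) (129, 364, 384) (130, 363, 384) (131, 363, 384) (132, 363, 384) (133, 362, 384) (134, 361, 385) (135, 361, 386) (136, 361, 386) (137, 361, 386) (138, 362, 385) (139, 364, 385) (140, 365, 384) (141, 367, 381) (142, 373, 375)
flange height mm [(np.float64(14.1), np.float64(0.5)), (np.float64(14.1), np.float64(1.0)), (np.float64(14.3), np.float64(0.0)), (np.float64(14.7), np.float64(1.5))]
```

send_rows([
  [[0, 0, 0, 0, 0, 0.05, -1], [0, 0, 0, 0, 0, 0.05, -1], [0, 0, 0, 0, 0, 0, -1], [0, 0, 0, 0, 0, 0, -1], [0, 0, 0, 0, 0, 0, -1]],
])

```text
time_s: 28.05
position: [0.5333, -0.2099, 0.1793]
tcp_rot: [[0.829, -0.56, 0.0], [-0.56, -0.829, 0.0], [-0.0, -0.0, -1.0]]
force: [0.1, 0.6, -0.4]
opening: 0.005
```

send_rows([
  [[0, 0, 0, 0, 0, 0.05, -1], [0, 0, 0, 0, 0, 0, -1], [0, 0, 0, 0, 0, 0, -1], [0, 0, 0, 0, 0, 0, -1], [0, 0, 0, 0, 0, 0, -1]],
])

```text
time_s: 28.55
position: [0.5333, -0.2099, 0.1788]
tcp_rot: [[0.829, -0.56, -0.0], [-0.56, -0.829, 0.0], [-0.0, -0.0, -1.0]]
force: [-0.6, -0.2, 0.1]
opening: 0.006
```

send_rows([
  [[0, 0, 0, 0, 0, 0.05, -1], [0, 0, 0, 0, 0, 0, -1], [0, 0, 0, 0, 0, 0, -1], [0, 0, 0, 0, 0, 0, -1], [0, 0, 0, 0, 0, 0, -1]],
])

```text
time_s: 29.05
position: [0.5333, -0.2099, 0.1783]
tcp_rot: [[0.829, -0.56, 0.0], [-0.56, -0.829, 0.0], [0.0, -0.0, -1.0]]
force: [0.3, -0.5, 0.1]
opening: 0.006
```

send_rows([
  [[0, 0, 0, 0, 0, -1, -1], [0, 0, 0, 0, 0, -3, -1], [0, 0, 0, 0, 0, -4, -1], [0, 0, 0, 0, 0, -2, -1], [0, 0, 0, 0, 0, 0, -1]],
])

```text
time_s: 29.55
position: [0.5354, -0.2111, 0.2829]
tcp_rot: [[0.829, -0.56, 0.008], [-0.56, -0.829, -0.005], [0.009, -0.0, -1.0]]
force: [-0.2, 0.3, 0.1]
opening: 0.004
```

```bash
python3 -c "
from fit import *
side('s25');height('s25')
capture('top')
for t in('plug','jar','bearing'):print(t,[(round(d['p'],2),np.round(d['location'],3).tolist()) for d in spot_in('top',t)][:4])
print(bot.hand_in())"
```

```text
t 29.55 p [ 0.5354 -0.2111  0.2829] yaw -34.0 tilt [ 0.0079 -0.005 ] q [-32.6  22.4  85.5   0.   71.5  91.4] f [-0.2  0.3  0.1] op 0.004
mom [ 0.08  0.01 -0.03]
s25 (119, 369, 379) (120, 367, 381) (121, 366, 383) (122, 365, 384) (123, 364, 385) (124, 364, 385) (125, 364, 385) (126, 364, 385) (127, 364, 385) (128, 364, 384) (129, 363, 384) (130, 363, 384) (131, 363, 384) (132, 363, 384) (133, 362, 384) (134, 361, 385) (135, 361, 386) (136, 361, 386) (137, 361, 386) (138, 362, 385) (139, 364, 385) (140, 365, 384) (141, 369, 380) (142, 375, 375)
flange height mm [(np.float64(15.1), np.float64(0.5)), (np.float64(15.1), np.float64(1.0)), (np.float64(15.3), np.float64(0.0)), (np.float64(15.7), np.float64(1.5))]
plug [(0.76, [0.531, -0.204, 0.173]), (0.76, [0.505, 0.347, 0.073]), (0.74, [0.369, 0.247, 0.071]), (0.55, [0.42, 0.385, 0.074])]
jar [(0.74, [0.454, 0.118, 0.072])]
bearing [(0.91, [0.616, 0.214, 0.018])]
the job is handed in; nothing more can be done
None
```

I set the brass plug on the neck and backed it off until it dropped in. I then ran it in clockwise about 195°, let go, retracted clear and handed in at about 29.6 s; no verdict is reported.

**Checks that support it being home:**
- The side view puts the flange 0 to 1 mm above the rim, and the picture shows no gap and the plug upright.
- Closed fingers lowered over the head to 178.3 mm met no contact. The top of the plug should be at 178 mm when home, so the flange is at most about 0.3 mm high. I did not go lower, so I never actually felt the top.
- In the last turn the plug stopped following the fingers, as it would against the stop.
- The jar and bearing are within 2 mm of where they started.

**Checks that were uncertain or disagreed:**
- **Flange height:** the fit to the side image is only good to about ±0.7 mm, against a 1.5 mm limit.
- **Tilt at the drop:** just after dropping in, the plug seemed to lean by about 0.1 rad. I re-gripped it at another hexagon angle to straighten it before screwing. After that the pictures showed it within about 0.05 rad of upright, with the flange about 12 mm above the rim.
- **Finger gap:** the closed fingers read about 41 mm on the 40 mm flats during the run-in, so the plug may have been slightly out of line in the grip.

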